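Load, lock and start the sanding tumbler

ROBOT

A 6-joint arm with a two-finger parallel gripper is mounted at the origin on the work surface; the furniture and walls round the work are solid. World frame = base frame: x ahead of the robot, y to its left, z up, the work surface at z = 0. Lengths are in mm, angles in rad, forces in N, time in s.
With the tool pointing down it reaches from about 350 to 725 mm from the base axis. Payload 6 kg.
Tool frame: the origin (TCP) lies midway between the tips of the shut fingers; the grasp point (between the pads) lies 19 mm behind it (bot.pinch_z is the distance from the TCP to the grasp point, in mm); z points along the fingers, y is the line along which they close (so a half turn about z gives the same grasp; the last joint's range is limited). The gripper opens to 85 mm and grips with 20 to 120 N. Pads are 22 mm wide; open, the fingers measure 114 mm over their backs; the gripper's body (76 mm by 85 mm) begins 54 mm behind the grasp point. The pads swing forward as they close: fully open they stand 13 mm farther back than shut.
Start: joints at [1.462, 0.04, 0.085, 0, -1.615, -0.334], TCP at [257.055, 542.122, 231.261] pointing down, gripper open.
Joint ranges: [-2.56, 2.56], [-1.29, 2.01], [-1.08, 1.49], [-3.29, 1.98], [-2.81, -0.18], [-2.99, 2.99]. Speed limits (rad/s): [2.57, 2.57, 3.01, 3.14, 3.14, 3.14].

INTERFACE

Orientations are given as a unit quaternion [x, y, z, w].
In Python, from station import bot gives the robot as it stands.
- The arm moves only by the tool move_arm, never from a script. Its argument "increments" is a list that holds one entry, the list of rows, each a list of 6 numbers: the shift along the tool's x, y, z scaled (see below), then the turn, a rotation vector about the tool's x, y, z scaled (see below). A call has exactly 5 rows; each row is the pose to reach, as a shift and turn from the pose commanded when the call began, along the tool's axes at that moment; what a row does not reach only later rows make up. The controller multiplies each number of a shift by 100 cm and each number of a turn by 2 rad. A row lasts 1/8 s, in which the tool goes at most 62.5 mm and 10.7 degrees, less where a joint would pass 70% of its speed; a pose out of reach is approached as far as the arm can. A call with a number of a shift or a turn outside -1 to 1 is refused whole. A call with a gripper value outside its range is refused whole. "claw" is the gripper's target within -1 to 1 (fully open at 1, half-way at 0, shut at -1), set as the call begins (left out, the last holds). The fingers move at their own pace and stop on an object; "force" is the grip in N (left out, the last holds). Time passes only in rows, so rows that repeat a pose let the fingers close, or fill a call up. It gives the time, the measured TCP pose, the force, the opening and the grip force at its end, in the units of the state.
- bot.read_state(): the state, without advancing time (a new reading comes with each control period).
- bot.camera(name): name is "side" or "top" or "wrist"; returns a dict with "color" (400x640x3 uint8, red, green, blue), "mtx" (3x3 intrinsics, pixels), "extrinsics" (4x4, takes a point from camera to world coordinates); the wrist camera has in their place "T_tool_cam" (4x4, takes a point from camera to tool coordinates, whose origin is the TCP and whose axes are the flange's). Camera axes: x right, y down, z forward; pixel columns grow to the right and rows downward; lengths in mm; the calibration is good to about 2 mm. A picture is of the moment at which its call begins: read the wrist's pose just before it. There is no depth.
- bot.hand_in(): hands the job in; it is judged then, once.
The state is a dict: "clock": time; "joint_positions": joint angles; "qvel": joint speeds; "tau": joint torques, N m; "eef_pos": TCP position; "eef_rot": TCP orientation; "ft_force": force on the tool from outside, world axes, zero at the start; "wrist_torque": the same for the moment, N m; "gripper_width": opening from 0.0 (shut) to 1.0 (fully open); "grip_force": force on a finger pad.
Only numpy, scipy, OpenCV 4.12 (cv2) and the standard library are available. Lean on these libraries where they do the work, as an engineer would, in place of code of your own. Each camera call takes 0.05 s, during which the arm holds its last target. There are 200 camera calls.

TASK

Put every wooden toy car body lying on the bench into the sanding tumbler's drum, seat the lid in the drum mouth (the locking ring stands locked and has to be turned fully back first) and turn the locking ring clockwise by a red stud until it clicks locked. Then start the timer: with it standing upright and braced against the wooden bench stop, press its green button fully in and let go. Leave the ear defenders and the small grey carton alone.

Things in the scene. Friction and masses are not known exactly. Their poses are not given: they have to be found in the camera images.
- tumbler: bench sanding tumbler, fixed: blue drum standing upright and open on a round grey foot; origin on the drum's axis at bench level, z up. Bore 160 mm, inner floor 34 mm and rim 145 mm above the bench; the locking ring round its mouth is 220 mm across, its top 163 mm high. A spring strut lies on its +y side, up to 165 mm from the axis, lower than the ring
- rim (a point): middle of the drum mouth, at rim height; axes as the tumbler's. On the rim, along +x and -x, are two gaps between pairs of steel blocks 6 mm high; the lid's two lugs drop into these gaps with about 6 degrees to spare either way, so the lid goes in with its x axis along the tumbler's x axis, either way round
- ring (a joint): angle of the aluminium locking ring on the drum mouth: 0 = fully back (anticlockwise from above), the lid passes its two claws (below about 0.1); 1.4 rad = turned clockwise, locked. An over-centre spring drives it from the middle (0.7) to the nearer end: leaving an end takes up to 0.8 N m (7 N at a stud) all the way to the middle; from about 0.1 past it, it snaps home alone.
- stud_near (a point): middle of the top of a red upright stud on the locking ring, 18 mm in diameter, standing free for 40 mm below this point; 117 mm from the drum's axis, 201 mm above the bench. In the tumbler's frame it stands at 220 degrees (from +x towards +y) when ring = 0 and at 140 degrees when locked, so on the robot's side.
- stud_far (a point): the same on the other stud, across the ring, at 40 degrees when ring = 0 and at -40 degrees when locked
- lid: loose aluminium lid, 169 mm disc, about 0.4 kg, two lugs (red marks) along its +x and -x reaching 96.5 mm out. Origin: centre of the underside of its black spigot (151 mm across, 10 mm deep, tapered) on which it stands; plate 10 to 18 mm above. Black bar handle along x, 74 mm long, 16 mm thick (y), grip 43 to 61 mm above the origin. Seated, the origin is on the drum's axis, 135 mm above the bench
- timer: loose white timer standing upright, 46 mm deep (x), 58 mm wide (y), 74 mm high, 0.2 kg; origin at the centre of its underside, z up. Its front looks to its own -x. The lowest 52 mm are 46 mm deep; above that the front is stepped back 10 mm and carries the display.
- start_button (a joint): travel of the timer's round green button, 30 mm in diameter, which is pushed along the timer's +x: 0 = out, 0.006 m = fully in. Needs 1.2 N to start moving and 4.8 N to go fully in; springs back. The unbraced timer slides away at 1 to 2 N.
- button_face (a point): centre of the button's face, 33 mm in front of the timer's middle and 30 mm above the bench
- bench_stop: fixed wooden batten screwed to the bench, 32 mm deep (x), 160 mm long (y), 40 mm high; origin at the centre of its underside; the timer is braced with its back against the batten's -x face, 16 mm from the origin
- car_1: wooden toy car body, 92 mm long (x), 40 mm wide (y), 34 mm high, 70 g; the lower 18 mm run the full length, the cab above, its middle 8 mm towards +x, is 46 mm long and 36 mm wide; origin at the centre of its underside; two are of light, two of darker wood. Between two and four are present, None when absent
- car_2: wooden toy car body, 92 mm long (x), 40 mm wide (y), 34 mm high, 70 g; the lower 18 mm run the full length, the cab above, its middle 8 mm towards +x, is 46 mm long and 36 mm wide; origin at the centre of its underside; two are of light, two of darker wood. Between two and four are present, None when absent
- car_3: wooden toy car body, 92 mm long (x), 40 mm wide (y), 34 mm high, 70 g; the lower 18 mm run the full length, the cab above, its middle 8 mm towards +x, is 46 mm long and 36 mm wide; origin at the centre of its underside; two are of light, two of darker wood. Between two and four are present, None when absent
- car_4: wooden toy car body, 92 mm long (x), 40 mm wide (y), 34 mm high, 70 g; the lower 18 mm run the full length, the cab above, its middle 8 mm towards +x, is 46 mm long and 36 mm wide; origin at the centre of its underside; two are of light, two of darker wood. Between two and four are present, None when absent
- ear_muffs: red and black ear defenders, 213x160x80 mm, bystander
- box_dowels: small grey carton, 65x100x30 mm, bystander
Things that resemble listed ones, but are neither listed nor needed, are in the scene too. Leave any yellow look-alike of the car_4 alone. Of the things that look like the timer, the larger one is meant.

How it is judged:
By the outcome, as a careful person would: the job done as asked, in the order asked, and still so for the second after the job is handed in, with the robot touching nothing.
Of car_1, car_2, car_3, car_4 only 2 to 4 are there at a start; the rules pass over those that are not, and their reading is None.
At some moment in a run one of car_1, car_2, car_3, car_4, timer may be knocked a few centimetres aside while the robot is not near it.
Once in a run the grip may slacken for a moment while it holds something.
It also fails if it takes over 210 s, if anything falls off the work surface, if the arm or the gripper's body presses on something with over 40 N, if the wrist force passes 120 N, or if a joint passes its speed limit or range.

## Working session

There is one attempt and no reset: what is moved stays moved. The work goes in short steps, Python scripts to look and compute and a tool call to move; the robot and the scene stay as the last step left them, time stands still between calls to the robot, and variables do not carry over. Pictures are saved under pics/ and viewed, at most 14 in all, crops included, and the job is handed in when it is done.

Besides the shell and the picture viewer there is one more tool, called after "Call:" by a JSON object that holds its "op" and its "data". move_arm: Moves the arm, as the interface text tells. Shifts and turns lie within -1 to 1; 1 stands for 100 cm of shift or 2 rad of turn. Its arguments: {"type":"object","properties":{"increments":{"type":"array","items":{"type":"array","items":{"type":"array","items":{"type":"number","minimum":-1,"maximum":1}}}},"claw":{"type":"number"},"force":{"type":"number"}},"required":["increments"]}

```bash
mkdir -p pics; ls
cat > h.py <<'E'
import numpy as np,cv2
from station import bot
from scipy.spatial.transform import Rotation as R
def save(im,n): cv2.imwrite(f'pics/{n}.png',cv2.cvtColor(im,cv2.COLOR_RGB2BGR))
def cam(n):
    s=bot.read_state(); c=bot.camera(n)
    if n=='wrist':
        T=np.eye(4);T[:3,:3]=R.from_quat(s['eef_rot']).as_matrix();T[:3,3]=s['eef_pos'];E=T@np.array(c['T_tool_cam'])
    else: E=np.array(c['extrinsics'])
    return c['color'],np.array(c['mtx']),E
def ray(px,K,E,z):
    d=E[:3,:3]@np.linalg.solve(K,[px[0],px[1],1.]);o=E[:3,3];return o+d*(z-o[2])/d[2]
def proj(P,K,E):
    p=np.linalg.inv(E)@np.append(P,1);q=K@p[:3];return q[:2]/q[2]
E
python3 - <<'E'
from h import *
for n in ['top','side','wrist']:
    im,K,Ex=cam(n); save(im,n); print(n,K.round(1).tolist(),Ex.round(3).tolist())
s=bot.read_state();print({k:np.round(v,3).tolist() for k,v in s.items()})
E
```

```text
pics
top [[516.1, 0.0, 315.8], [0.0, 516.1, 196.3], [0.0, 0.0, 1.0]] [[0.253, -0.842, 0.476, -411.749], [-0.967, -0.227, 0.113, -295.59], [0.013, -0.489, -0.872, 1735.823], [0.0, 0.0, 0.0, 1.0]]
side [[429.0, 0.0, 319.4], [0.0, 429.0, 208.3], [0.0, 0.0, 1.0]] [[1.0, 0.005, 0.018, 459.988], [-0.013, -0.512, 0.859, -1128.0], [0.013, -0.859, -0.512, 765.586], [0.0, 0.0, 0.0, 1.0]]
wrist [[296.9, 0.0, 321.8], [0.0, 296.9, 199.1], [0.0, 0.0, 1.0]] [[-0.428, -0.862, -0.27, 326.2], [-0.904, 0.409, 0.127, 509.434], [0.001, 0.299, -0.954, 372.434], [0.0, 0.0, 0.0, 1.0]]
{'clock': 0.15, 'joint_positions': [1.462, 0.041, 0.084, -0.0, -1.615, -0.334], 'qvel': [0.001, -0.001, 0.004, 0.002, -0.0, 0.001], 'tau': [-0.002, -36.862, 34.769, 6.936, -0.004, 0.0], 'eef_pos': [256.932, 541.935, 230.505], 'eef_rot': [0.976, -0.22, -0.0, 0.001], 'ft_force': [-0.483, 0.147, 0.993], 'wrist_torque': [0.045, 0.016, -0.011], 'grip_force': 0.0, 'gripper_width': 1.001}
```

View pics/top.png

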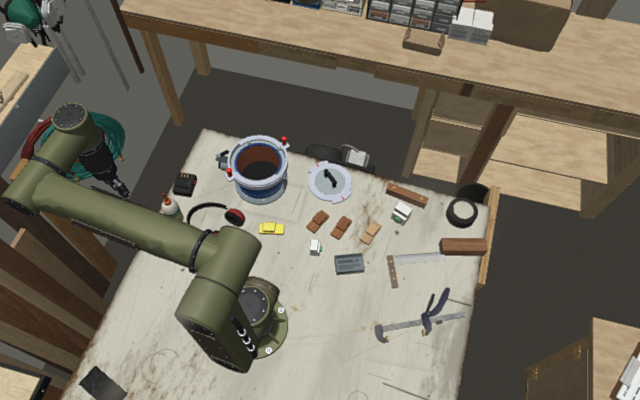

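View pics/side.png

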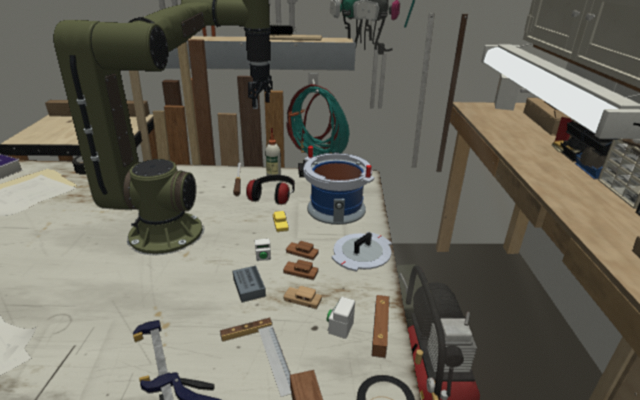

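Top view:
- Cars: dark bodies at (317,221) and (341,227), light body at (370,232). The yellow look-alike at (271,228) stays put.
- Timers: the larger one is at (401,211), with a small look-alike at (315,246).
- Other parts: lid (330,181), drum (258,165).
- Stop: batten (405,194). Another wood block lies at (463,246).

I'll check these choices in a close crop.

Run:
```python
from h import *
im,K,E=cam('top'); c=cv2.resize(im[130:290,210:480],None,fx=2.95,fy=2.95,interpolation=cv2.INTER_CUBIC); save(c,'crop')
for n,p,z in [('dark1',(317,221),20),('dark2',(341,227),20),('light',(370,232),20),('timer',(401,211),60),('stop',(405,194),40),('drum',(258,159),163),('lid',(328,181),18),('muff',(215,213),40),('yel',(271,228),20),('carton',(348,263),30)]:
    print(n,ray(p,K,E,z).round())
```

```text
dark1 [ 424. -105.   20.]
dark2 [ 423. -197.   20.]
light [ 431. -304.   20.]
timer [ 524. -397.   60.]
stop [ 611. -400.   40.]
drum [542. 150. 163.]
lid [ 603. -102.   18.]
muff [348. 265.  40.]
yel [352.  51.  20.]
carton [ 287. -254.   30.]
```

View pics/crop.png

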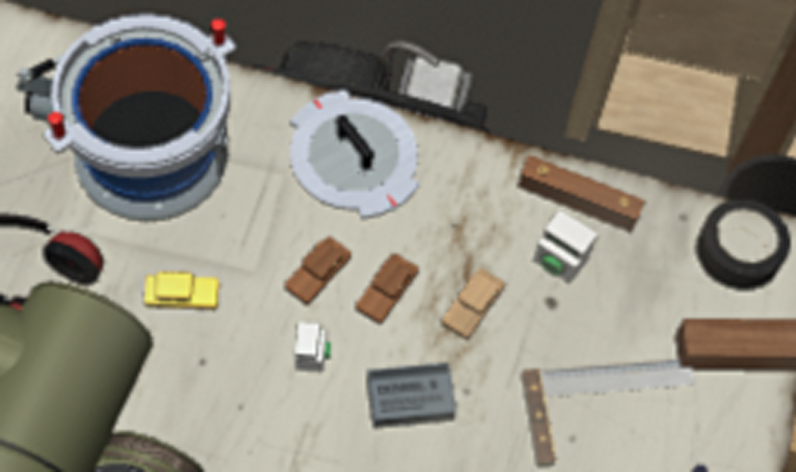

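The crop confirms three car bodies (two dark, one light). The larger timer has its button facing -x and the batten is behind it. Next I'll move above the cars.

```bash
cat >> h.py <<'E'
def go(p,yaw=None,cur=None):
    """print the shift/turn in move units from the measured (or given) pose; returns"""
    s=bot.read_state() if cur is None else None
    P,Q=(np.array(s['eef_pos']),R.from_quat(s['eef_rot'])) if cur is None else (np.array(cur[0],float),R.from_euler('z',cur[1],degrees=True)*R.from_rotvec([np.pi,0,0]))
    y0=Q.as_matrix()[:2,0]; 
    if yaw is None: yaw=np.degrees(np.arctan2(y0[1],y0[0]))
    T=R.from_euler('z',yaw,degrees=True)*R.from_rotvec([np.pi,0,0])
    d=Q.inv().apply(np.array(p)-P)/1000; r=(Q.inv()*T).as_rotvec()/2
    print('go',np.round(p,1),round(float(yaw),1),'->',d.round(4).tolist(),r.round(4).tolist())
E
python3 -c "
from h import *
go([400,-200,300],0)"
```

```text
go [ 400 -200  300] 0.0 -> [0.4472, 0.6092, -0.0686] [0.0005, 0.0001, -0.2214]
```

Call:
{"op": "move_arm", "data": {"increments": [[[0.045,0.061,-0.0686,0,0,-0.04],[0.09,0.122,-0.0686,0,0,-0.08],[0.134,0.183,-0.0686,0,0,-0.12],[0.179,0.244,-0.0686,0,0,-0.16],[0.224,0.305,-0.0686,0,0,-0.2214]]], "claw": 1}}

```text
clock: 0.82
eef_pos: [312.7, 251.4, 298.4]
eef_rot: [1.0, 0.002, 0.0, -0.0]
ft_force: [1.7, 0.2, 0.4]
gripper_width: 1.001
grip_force: 0.0
```

```bash
python3 -c "
from h import *
go([400,-200,300],0)"
```

```text
go [ 400 -200  300] 0.0 -> [0.0854, 0.4518, -0.0018] [-0.0003, -0.0002, 0.0022]
```

Call:
{"op": "move_arm", "data": {"increments": [[[0.012,0.06,0,0,0,0],[0.025,0.12,0,0,0,0],[0.035,0.18,0,0,0,0],[0.048,0.24,0,0,0,0],[0.06,0.3,0,0,0,0]]]}}

```text
clock: 1.45
eef_pos: [372.5, -48.6, 298.6]
eef_rot: [1.0, 0.0, 0.001, -0.0]
ft_force: [1.6, 0.9, 0.5]
gripper_width: 0.998
grip_force: 0.0
```

Call:
{"op": "move_arm", "data": {"increments": [[[0.012,0.06,0,0,0,0],[0.02,0.11,0,0,0,0],[0.025,0.15,0,0,0,0],[0.025,0.15,0,0,0,0],[0.025,0.15,0,0,0,0]]]}}

```text
clock: 2.08
eef_pos: [397.6, -196.5, 298.1]
eef_rot: [1.0, -0.0, -0.0, -0.0]
ft_force: [0.2, 0.2, 0.9]
gripper_width: 0.998
grip_force: 0.0
```

```bash
python3 -c "
from h import *
im,K,E=cam('wrist'); save(im,'w1'); print(K.tolist(),E.round(3).tolist()); np.savez('w1',K=K,E=E,im=im)"
```

```text
[[296.94447872215585, 0.0, 321.7920133928416], [0.0, 296.94447872215585, 199.06816346243224], [0.0, 0.0, 1.0]] [[-0.0, -0.954, -0.299, 474.242], [-1.0, -0.0, 0.001, -196.532], [-0.001, 0.299, -0.954, 440.169], [0.0, 0.0, 0.0, 1.0]]
```

View pics/w1.png

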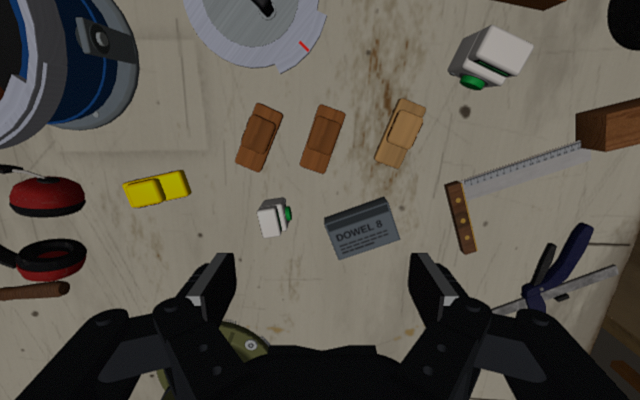

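Wrist view at 300 mm: dark cars at (259,137) and (322,138), light car at (400,132). The yellow one at (155,190) and the small timer at (275,217) are look-alikes. The real timer is at (490,57) and part of the lid is at the top. Now I'll measure the cars.

```bash
cat >> h.py <<'E'
def rect(im,K,E,px,z,smin=80,name=None):
    hsv=cv2.cvtColor(im,cv2.COLOR_RGB2HSV); m=((hsv[...,1]>smin)&(hsv[...,2]>50)).astype(np.uint8)
    m=cv2.morphologyEx(m,cv2.MORPH_OPEN,np.ones((3,3),np.uint8))
    n,l,st,_=cv2.connectedComponentsWithStats(m); k=l[int(px[1]),int(px[0])]
    c=max(cv2.findContours((l==k).astype(np.uint8),cv2.RETR_EXTERNAL,cv2.CHAIN_APPROX_NONE)[0],key=len)[:,0]
    w=np.array([ray(p,K,E,z)[:2] for p in c],np.float32)
    (cx,cy),(a,b),t=cv2.minAreaRect(w)
    if a<b: t+=90; a,b=b,a
    t=(t+90)%180-90
    print(px,'centre',round(cx,1),round(cy,1),'size',round(a,1),round(b,1),'yaw',round(t,1)); return cx,cy,t
E
python3 - <<'E'
from h import *
d=np.load('w1.npz');im,K,E=d['im'],d['K'],d['E']
hsv=cv2.cvtColor(im,cv2.COLOR_RGB2HSV)
print([hsv[y,x].tolist() for x,y in [(259,150),(322,150),(395,150),(300,100),(370,100),(350,200)]])
for p in [(259,150),(322,150),(395,150)]:
    rect(im,K,E,p,16)
E
```

```text
[[13, 179, 91], [13, 180, 85], [16, 134, 122], [22, 36, 127], [21, 40, 128], [22, 36, 129]]
(259, 150) centre 430.9 -105.7 size 91.6 41.6 yaw -24.7
(322, 150) centre 428.9 -195.7 size 91.0 39.5 yaw -19.2
(395, 150) centre 446.2 -305.0 size 114.9 60.2 yaw -5.8
```

Run:
```python
from h import *
d=np.load('w1.npz');im,K,E=d['im'],d['K'],d['E']
rect(im,K,E,(395,150),16,110)
go([430,-105,110],-24.5)
```

```text
(395, 150) centre 435.7 -305.2 size 91.6 44.1 yaw -20.8
go [ 430 -105  110] -24.5 -> [0.0323, -0.0911, 0.1884] [-0.0001, -0.0001, 0.2141]
```

Call:
{"op": "move_arm", "data": {"increments": [[[0.02,-0.045,0.05,0,0,0.06],[0.032,-0.0911,0.1,0,0,0.12],[0.032,-0.0911,0.15,0,0,0.18],[0.032,-0.0911,0.188,0,0,0.214],[0.032,-0.0911,0.188,0,0,0.214]]]}}

```text
clock: 2.75
eef_pos: [428.1, -104.4, 107.9]
eef_rot: [0.978, -0.211, -0.002, 0.001]
ft_force: [-0.3, 0.3, 1.0]
gripper_width: 1.002
grip_force: 0.0
```

Call:
{"op": "move_arm", "data": {"increments": [[[0,0,0.04,0,0,0],[0,0,0.075,0,0,0],[0,0,0.095,0,0,0],[0,0,0.104,0,0,0],[0,0,0.104,0,0,0]]]}}

```text
clock: 3.38
eef_pos: [430.6, -105.4, 7.7]
eef_rot: [0.977, -0.212, 0.001, -0.0]
ft_force: [-0.4, -0.1, 1.2]
gripper_width: 1.0
grip_force: 0.0
```

Call:
{"op": "move_arm", "data": {"increments": [[[0,0,0,0,0,0],[0,0,0,0,0,0],[0,0,0,0,0,0],[0,0,0,0,0,0],[0,0,0,0,0,0]]], "claw": -1, "force": 40}}

```text
clock: 4.0
eef_pos: [430.3, -105.6, 7.1]
eef_rot: [0.977, -0.212, 0.001, -0.0]
ft_force: [-1.2, 1.7, 6.3]
gripper_width: 0.451
grip_force: 41.6
```

Run:
```python
from h import *
s=bot.read_state();print(s['gripper_width'],s['grip_force'],s['eef_pos'])
go([430,-105,290],0)
go([500,60,330],0,cur=([430,-105,290],0))
```

```text
0.4512709533941653 41.55412495136261 [ 430.34655625 -105.56408646    7.13128908]
go [ 430 -105  290] 0.0 -> [-0.0001, -0.0005, -0.2829] [-0.0, -0.0007, -0.2139]
go [500  60 330] 0.0 -> [0.07, -0.165, -0.04] [0.0, 0.0, 0.0]
```

Call:
{"op": "move_arm", "data": {"increments": [[[0,0,-0.06,0,0,0],[0,0,-0.12,0,0,-0.07],[0,0,-0.18,0,0,-0.14],[0,0,-0.24,0,0,-0.214],[0,0,-0.3,0,0,-0.214]]]}}

```text
clock: 4.62
eef_pos: [429.3, -105.5, 307.6]
eef_rot: [1.0, 0.001, -0.0, -0.0]
ft_force: [1.7, 1.1, -0.8]
gripper_width: 0.452
grip_force: 40.9
```

Call:
{"op": "move_arm", "data": {"increments": [[[0,-0.06,0,0,0,0],[0,-0.12,0,0,0,0],[0,-0.18,0,0,0,0],[0,-0.24,0,0,0,0],[0,-0.255,0,0,0,0]]]}}

```text
clock: 5.25
eef_pos: [429.0, 152.3, 304.7]
eef_rot: [1.0, 0.002, -0.001, 0.001]
ft_force: [-0.6, -0.3, -0.8]
gripper_width: 0.452
grip_force: 40.9
```

Call:
{"op": "move_arm", "data": {"increments": [[[0,0,0,0,0,0],[0,0,0,0,0,0],[0,0,0,0,0,0],[0,0,0,0,0,0],[0,0,0,0,0,0]]]}}

```text
clock: 5.88
eef_pos: [429.8, 149.0, 306.4]
eef_rot: [1.0, -0.0, 0.0, -0.0]
ft_force: [-0.2, -0.8, -0.8]
gripper_width: 0.456
grip_force: 40.9
```

```bash
python3 -c "
from h import *
im,K,E=cam('wrist'); save(im,'w2'); np.savez('w2',K=K,E=E,im=im)"
```

```text
(no output)
```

View pics/w2.png

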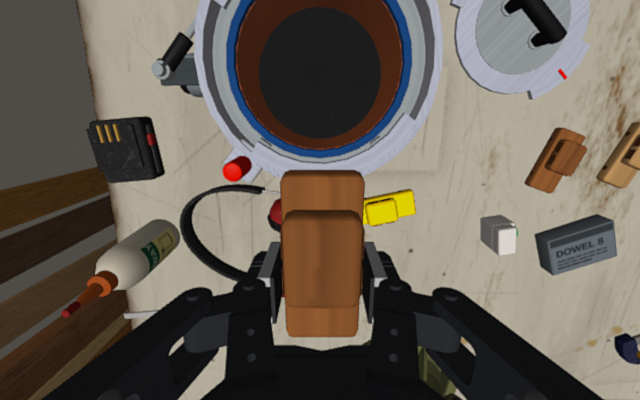

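The wrist view shows the drum mouth around (320,60), the near red stud at (237,166) and the strut on the +y side at (178,60). The car is held firmly. I'll compute the axis and yaw from the studs and the floor.

Run:
```python
from h import *
def reds(im,box):
    hsv=cv2.cvtColor(im,cv2.COLOR_RGB2HSV);h,s,v=cv2.split(hsv)
    m=(((h<6)|(h>174))&(s>170)&(v>90)).astype(np.uint8)
    x0,y0,x1,y1=box;mm=np.zeros_like(m);mm[y0:y1,x0:x1]=m[y0:y1,x0:x1]
    n,l,st,c=cv2.connectedComponentsWithStats(mm)
    return [(st[i].tolist(),c[i].round(1).tolist()) for i in range(1,n) if st[i][4]>5]
d=np.load('w2.npz');im,K,E=d['im'],d['K'],d['E']
for st,c in reds(im,(190,120,262,190)): print('w',st,c,ray(c,K,E,195))
# floor
g=cv2.cvtColor(im,cv2.COLOR_RGB2HSV)
m=((g[...,2]<60)).astype(np.uint8); n,l,st,_=cv2.connectedComponentsWithStats(m);k=l[72,320];print(st[k],g[72,320])
c=max(cv2.findContours((l==k).astype(np.uint8),0,cv2.CHAIN_APPROX_NONE)[0],key=len)[:,0]
w=np.array([ray(p,K,E,34)[:2] for p in c],np.float32);print('floor',cv2.fitEllipse(w))
# blue rim inner
m=((g[...,0]>95)&(g[...,0]<125)&(g[...,1]>120)).astype(np.uint8);m[160:]=0
ys,xs=np.nonzero(m);
best=[ray(p,K,E,145)[:2] for p in zip(xs,ys)]
h=cv2.convexHull(np.array(best,np.float32));
inside=[p for p in h[:,0]];print('rim',cv2.minEnclosingCircle(np.array([q for q in inside],np.float32)))
im,K,E=cam('top')
for st,c in reds(im,(215,130,300,185)): print('t',st,c,ray((st[0]+st[2]/2,st[1]+1.5),K,E,201))
```

```text
w [223, 162, 19, 19, 291] [232.1, 171.3] [452.4136627 227.2111807 195.       ]
[  238     0   143   139 13598] [90 10 26]
floor ((546.6785888671875, 157.60374450683594), (160.16543579101562, 171.7349853515625), 177.3043975830078)
rim ((512.1077270507812, 126.92465209960938), 196.5374755859375)
t [281, 137, 5, 4, 16] [283.4, 138.4] [627.84059087  76.89252926 201.        ]
t [227, 168, 4, 5, 15] [228.5, 170.1] [450.41565162 223.40699938 201.        ]
```

Run:
```python
from h import *
go([541,129,250],0)
```

```text
go [541 129 250] 0.0 -> [0.1113, 0.0202, 0.0563] [-0.0, -0.0, -0.0002]
```

Call:
{"op": "move_arm", "data": {"increments": [[[0.05,0.01,0,0,0,0],[0.095,0.02,0,0,0,0],[0.111,0.02,0.04,0,0,0],[0.111,0.02,0.08,0,0,0],[0.111,0.02,0.106,0,0,0]]]}}

```text
clock: 6.6
eef_pos: [540.3, 129.1, 197.4]
eef_rot: [1.0, -0.0, -0.001, 0.001]
ft_force: [0.2, 0.2, -0.1]
gripper_width: 0.454
grip_force: 40.9
```

Call:
{"op": "move_arm", "data": {"increments": [[[0,0,0.03,0,0,0],[0,0,0.06,0,0,0],[0,0,0.09,0,0,0],[0,0,0.11,0,0,0],[0,0,0.115,0,0,0]]]}}

```text
clock: 7.22
eef_pos: [540.2, 129.1, 84.0]
eef_rot: [1.0, 0.0, -0.001, 0.001]
ft_force: [0.6, -0.1, 0.4]
gripper_width: 0.454
grip_force: 40.9
```

Call:
{"op": "move_arm", "data": {"increments": [[[0,0,0,0,0,0],[0,0,0,0,0,0],[0,0,0,0,0,0],[0,0,0,0,0,0],[0,0,0,0,0,0]]], "claw": 0.35}}

```text
clock: 7.85
eef_pos: [543.0, 135.0, 88.1]
eef_rot: [1.0, 0.002, 0.004, -0.005]
ft_force: [1.3, 17.7, 0.7]
gripper_width: 0.675
grip_force: 0.0
```

Call:
{"op": "move_arm", "data": {"increments": [[[0,0,-0.06,0,0,0],[0,0,-0.12,0,0,0],[0,0,-0.18,0,0,0],[-0.1,0.1,-0.18,0,0,0],[-0.11,0.16,-0.18,0,0,0]]]}}

```text
clock: 8.48
eef_pos: [465.3, 30.6, 267.7]
eef_rot: [1.0, 0.001, 0.002, -0.001]
ft_force: [0.8, -0.6, -0.2]
gripper_width: 0.675
grip_force: 0.0
```

Run:
```python
from h import *
go([428,-195,115],-19)
```

```text
go [ 428 -195  115] -19.0 -> [-0.0383, 0.2256, 0.1523] [-0.0008, -0.0017, 0.1668]
```

Call:
{"op": "move_arm", "data": {"increments": [[[-0.02,0.06,0,0,0,0.04],[-0.038,0.12,0,0,0,0.08],[-0.038,0.18,0,0,0,0.12],[-0.038,0.2256,0,0,0,0.167],[-0.038,0.2256,0,0,0,0.167]]], "claw": 1}}

```text
clock: 9.1
eef_pos: [427.2, -197.5, 266.8]
eef_rot: [0.986, -0.169, 0.001, 0.0]
ft_force: [-0.3, 0.5, -0.8]
gripper_width: 1.0
grip_force: 0.0
```

Run:
```python
from h import *
im,K,E=cam('wrist'); save(im,'w3')
p=proj([429,-196,30],K,E)
x,y,t=rect(im,K,E,p,16); go([x,y,112],t)
p=proj([435.7,-305,30],K,E); print(p)
rect(im,K,E,p,16,110)
```

```text
[320.50115392 167.52716749] centre 429.5 -196.0 size 89.7 39.0 yaw -18.7
go [ 429.5 -196.   112. ] -18.7 -> [0.0016, -0.0008, 0.1547] [0.0, -0.001, -0.0055]
[400.82948918 133.94847529]
[400.82948918 133.94847529] centre 436.2 -305.8 size 91.2 44.1 yaw -20.3
```

Call:
{"op": "move_arm", "data": {"increments": [[[0.002,-0.001,0.06,0,0,-0.005],[0.002,-0.001,0.12,0,0,-0.005],[0.002,-0.001,0.18,0,0,-0.005],[0.002,-0.001,0.23,0,0,-0.005],[0.002,-0.001,0.26,0,0,-0.005]]]}}

```text
clock: 9.78
eef_pos: [429.5, -193.2, 3.7]
eef_rot: [0.987, -0.16, -0.001, -0.0]
ft_force: [0.6, -0.5, 0.9]
gripper_width: 1.0
grip_force: 0.0
```

Call:
{"op": "move_arm", "data": {"increments": [[[0,0,0,0,0,0],[0,0,0,0,0,0],[0,0,0,0,0,0],[0,0,0,0,0,0],[0,0,0,0,0,0]]], "claw": -1}}

```text
clock: 10.4
eef_pos: [431.7, -194.5, 7.9]
eef_rot: [0.987, -0.161, 0.002, -0.0]
ft_force: [0.1, 2.7, 6.0]
gripper_width: 0.454
grip_force: 41.4
```

Call:
{"op": "move_arm", "data": {"increments": [[[0,0,-0.06,0,0,0],[0,0,-0.12,0,0,-0.05],[0,0,-0.18,0,0,-0.1],[0,0,-0.24,0,0,-0.163],[0,0,-0.27,0,0,-0.163]]]}}

```text
clock: 11.02
eef_pos: [430.3, -194.7, 280.2]
eef_rot: [1.0, 0.002, 0.003, 0.0]
ft_force: [0.5, 0.2, -2.0]
gripper_width: 0.453
grip_force: 40.8
```

Run:
```python
from h import *
print(bot.read_state()['gripper_width']);go([541,166,290],0)
```

```text
0.4531432838625709
go [541 166 290] 0.0 -> [0.1119, -0.3604, -0.0095] [0.0005, -0.0031, 0.0016]
```

Call:
{"op": "move_arm", "data": {"increments": [[[0.02,-0.06,0,0,0,0],[0.04,-0.12,0,0,0,0],[0.06,-0.18,0,0,0,0],[0.08,-0.24,0,0,0,0],[0.1,-0.3,0,0,0,0]]]}}

```text
clock: 11.65
eef_pos: [528.3, 104.4, 276.4]
eef_rot: [1.0, 0.001, 0.001, -0.0]
ft_force: [0.4, -1.8, -0.3]
gripper_width: 0.457
grip_force: 40.8
```

Call:
{"op": "move_arm", "data": {"increments": [[[0.011,-0.06,0,0,0,0],[0.011,-0.06,0.0,0,0,0],[0.011,-0.06,0.05,0,0,0],[0.011,-0.06,0.09,0,0,0],[0.011,-0.06,0.1,0,0,0]]]}}

```text
clock: 12.28
eef_pos: [537.9, 161.2, 173.1]
eef_rot: [1.0, 0.001, -0.002, 0.001]
ft_force: [0.5, 0.6, -0.5]
gripper_width: 0.457
grip_force: 40.8
```

Call:
{"op": "move_arm", "data": {"increments": [[[0,0,0.02,0,0,0],[0,0,0.04,0,0,0],[0,0,0.06,0,0,0],[0,0,0.08,0,0,0],[0,0,0.085,0,0,0]]]}}

```text
clock: 12.9
eef_pos: [538.2, 161.8, 88.1]
eef_rot: [1.0, 0.001, -0.001, 0.001]
ft_force: [-0.4, -0.1, -0.4]
gripper_width: 0.451
grip_force: 40.8
```

Call:
{"op": "move_arm", "data": {"increments": [[[0,0,0,0,0,0],[0,0,0,0,0,0],[0,0,0,0,0,0],[0,0,0,0,0,0],[0,0,0,0,0,0]]], "claw": 0.15}}

```text
clock: 13.52
eef_pos: [539.0, 162.3, 90.4]
eef_rot: [1.0, 0.001, 0.0, -0.0]
ft_force: [-0.4, 0.4, -0.1]
gripper_width: 0.574
grip_force: 0.0
```

Call:
{"op": "move_arm", "data": {"increments": [[[0,0,-0.06,0,0,0],[0,0,-0.12,0,0,0],[0,0,-0.17,0,0,0],[-0.06,0.06,-0.17,0,0,0],[-0.11,0.12,-0.17,0,0,0]]]}}

```text
clock: 14.15
eef_pos: [453.3, 70.2, 260.4]
eef_rot: [1.0, 0.001, -0.0, 0.0]
ft_force: [0.8, -1.3, 0.7]
gripper_width: 0.569
grip_force: 0.0
```

Run:
```python
from h import *
im,K,E=cam('wrist'); save(im,'w4'); go([436,-305,250],-20)
```

```text
go [ 436 -305  250] -20.0 -> [-0.0142, 0.3708, 0.0121] [-0.0005, -0.0012, 0.175]
```

View pics/w4.png

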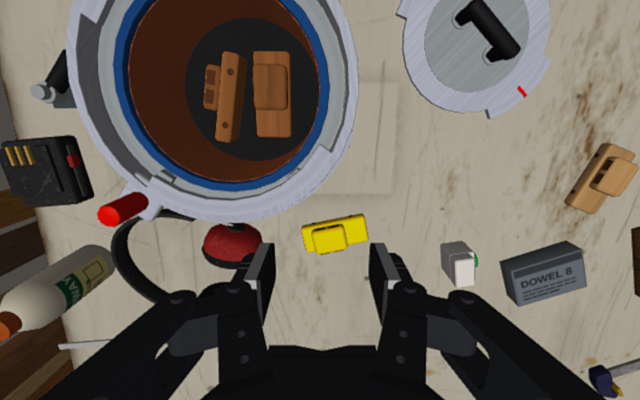

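Both dark cars are in the drum, one flat at (272,95) and one on its side at (228,95). The light car is at (602,177). Next I'll fetch it.

Call:
{"op": "move_arm", "data": {"increments": [[[-0.004,0.06,0,0,0,0.02],[-0.008,0.12,0,0,0,0.06],[-0.01,0.18,0,0,0,0.1],[-0.013,0.24,0,0,0,0.14],[-0.014,0.3,0,0,0,0.175]]], "claw": 1}}

```text
clock: 14.82
eef_pos: [440.2, -231.3, 260.8]
eef_rot: [0.985, -0.174, 0.001, 0.0]
ft_force: [0.8, 1.1, -0.2]
gripper_width: 0.999
grip_force: 0.0
```

Call:
{"op": "move_arm", "data": {"increments": [[[0.02,0.05,0,0,0,0],[0.024,0.067,0,0,0,0],[0.024,0.067,0,0,0,0],[0.024,0.067,0,0,0,0],[0.024,0.067,0,0,0,0]]]}}

```text
clock: 15.45
eef_pos: [440.7, -299.4, 260.7]
eef_rot: [0.985, -0.172, 0.0, 0.0]
ft_force: [1.1, -0.8, 0.4]
gripper_width: 1.001
grip_force: 0.0
```

Run:
```python
from h import *
im,K,E=cam('wrist'); save(im,'w5'); np.savez('w5',K=K,E=E,im=im)
p=proj([436,-305,30],K,E)
x,y,t=rect(im,K,E,p,16,110); go([x,y,7],t)
```

```text
[327.49125895 171.05798834] centre 440.5 -298.0 size 92.9 55.0 yaw -18.6
go [ 440.5 -298.     7. ] -18.6 -> [-0.0009, -0.0013, 0.2537] [-0.0, -0.0004, -0.0104]
```

Run:
```python
from h import *
d=np.load('w5.npz');im,K,E=d['im'],d['K'],d['E']
for s in (115,120,125):
    x,y,t=rect(im,K,E,(327,171),16,s)
go([x,y,7],t)
```

```text
(327, 171) centre 437.5 -304.1 size 91.2 41.5 yaw -18.6
(327, 171) centre 437.5 -304.1 size 91.2 41.5 yaw -18.6
(327, 171) centre 437.9 -304.3 size 90.3 41.5 yaw -18.6
go [ 437.9 -304.3    7. ] -18.6 -> [-0.0011, 0.0054, 0.2537] [-0.0, -0.0004, -0.0104]
```

Call:
{"op": "move_arm", "data": {"increments": [[[-0.001,0.005,0.06,0,0,-0.01],[-0.001,0.005,0.12,0,0,-0.01],[-0.001,0.005,0.18,0,0,-0.01],[-0.001,0.005,0.23,0,0,-0.01],[-0.001,0.005,0.255,0,0,-0.01]]]}}

```text
clock: 16.12
eef_pos: [436.3, -303.5, 2.2]
eef_rot: [0.987, -0.163, -0.002, -0.0]
ft_force: [0.9, 0.5, 0.4]
gripper_width: 1.002
grip_force: 0.0
```

Call:
{"op": "move_arm", "data": {"increments": [[[0,0,0,0,0,0],[0,0,0,0,0,0],[0,0,0,0,0,0],[0,0,0,0,0,0],[0,0,0,0,0,0]]], "claw": -1}}

```text
clock: 16.75
eef_pos: [439.2, -305.3, 7.6]
eef_rot: [0.987, -0.163, 0.002, 0.0]
ft_force: [-0.4, 2.1, 6.3]
gripper_width: 0.454
grip_force: 41.5
```

Call:
{"op": "move_arm", "data": {"increments": [[[0,0,-0.06,0,0,0],[0,0,-0.12,0,0,-0.05],[0,0,-0.18,0,0,-0.1],[0,0,-0.24,0,0,-0.163],[0,0,-0.28,0,0,-0.163]]]}}

```text
clock: 17.38
eef_pos: [437.7, -305.0, 289.3]
eef_rot: [1.0, -0.0, 0.002, 0.001]
ft_force: [0.7, -0.2, -1.3]
gripper_width: 0.454
grip_force: 40.8
```

Run:
```python
from h import *
print(bot.read_state()['gripper_width']);go([540,155,290],0)
```

```text
0.4535615229400291
go [540 155 290] 0.0 -> [0.102, -0.4601, -0.001] [0.0008, -0.002, -0.0004]
```

Call:
{"op": "move_arm", "data": {"increments": [[[0.013,-0.06,0,0,0,0],[0.026,-0.12,0,0,0,0],[0.04,-0.18,0,0,0,0],[0.053,-0.24,0,0,0,0],[0.066,-0.3,0,0,0,0]]]}}

```text
clock: 18.0
eef_pos: [504.2, -2.9, 285.9]
eef_rot: [1.0, -0.001, 0.001, -0.0]
ft_force: [1.9, -0.3, -1.4]
gripper_width: 0.456
grip_force: 40.7
```

Call:
{"op": "move_arm", "data": {"increments": [[[0.013,-0.06,0,0,0,0],[0.026,-0.12,0,0,0,0],[0.036,-0.16,0,0,0,0],[0.036,-0.16,0.05,0,0,0],[0.036,-0.16,0.1,0,0,0]]]}}

```text
clock: 18.62
eef_pos: [540.5, 155.9, 184.3]
eef_rot: [1.0, -0.0, 0.0, -0.001]
ft_force: [1.1, 0.5, -1.5]
gripper_width: 0.454
grip_force: 40.8
```

Call:
{"op": "move_arm", "data": {"increments": [[[0,0,0.03,0,0,0],[0,0,0.06,0,0,0],[0,0,0.075,0,0,0],[0,0,0.075,0,0,0],[0,0,0.075,0,0,0]]]}}

```text
clock: 19.25
eef_pos: [541.3, 155.2, 112.0]
eef_rot: [1.0, -0.001, 0.001, -0.0]
ft_force: [0.5, -0.1, -0.5]
gripper_width: 0.452
grip_force: 40.7
```

Call:
{"op": "move_arm", "data": {"increments": [[[0,0,0,0,0,0],[0,0,0,0,0,0],[0,0,0,0,0,0],[0,0,0,0,0,0],[0,0,0,0,0,0]]], "claw": 0.2}}

```text
clock: 19.88
eef_pos: [540.6, 155.0, 110.2]
eef_rot: [1.0, -0.001, -0.0, 0.0]
ft_force: [-0.0, -0.0, 0.0]
gripper_width: 0.596
grip_force: 0.0
```

Call:
{"op": "move_arm", "data": {"increments": [[[0,0,-0.06,0,0,0],[0,0,-0.12,0,0,0],[0,0,-0.18,0,0,0],[-0.04,0,-0.2,0,0,0],[-0.08,0,-0.2,0,0,0]]]}}

```text
clock: 20.5
eef_pos: [460.4, 155.2, 312.3]
eef_rot: [1.0, -0.001, 0.001, -0.001]
ft_force: [-0.6, -0.3, -0.5]
gripper_width: 0.603
grip_force: 0.0
```

Call:
{"op": "move_arm", "data": {"increments": [[[0,0,0,0,0,0],[0,0,0,0,0,0],[0,0,0,0,0,0],[0,0,0,0,0,0],[0,0,0,0,0,0]]]}}

```text
clock: 21.12
eef_pos: [460.9, 155.1, 309.8]
eef_rot: [1.0, -0.001, -0.0, 0.0]
ft_force: [0.3, 0.3, -0.8]
gripper_width: 0.603
grip_force: 0.0
```

Run:
```python
from h import *
im,K,E=cam('wrist'); save(im,'w6'); np.savez('w6',K=K,E=E,im=im)
print(bot.read_state()['eef_pos'])
```

```text
[460.80833568 155.08348679 309.94411834]
```

View pics/w6.png

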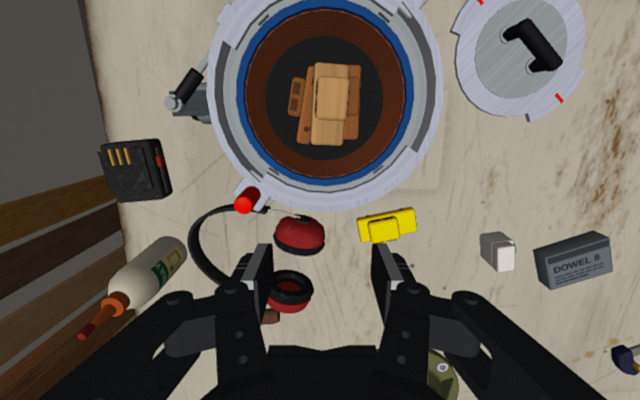

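All three cars are inside. The light one lies on top of the other two, with its top at about 108 mm, below the 135 mm needed for the lid. Next I'll refine the axis from the rim edge and the stud.

Run:
```python
from h import *
from scipy.optimize import least_squares
def fit(w):
    w=np.array(w)
    f=lambda q:np.hypot(w[:,0]-q[0],w[:,1]-q[1])-q[2]
    r=least_squares(f,[541,151,80],loss='soft_l1');return r.x.round(1),np.abs(r.fun).mean().round(2)
for n in ('w6','w2'):
    d=np.load(n+'.npz');im,K,E=d['im'],d['K'],d['E']
    g=cv2.cvtColor(im,cv2.COLOR_RGB2HSV); m=(g[...,0]>95)&(g[...,0]<125)&(g[...,1]>120)
    ins,out=[],[]
    for a in np.radians(np.arange(0,360,3)):
        hit=[]
        for r in np.arange(60,110,.5):
            p=proj([541+r*np.cos(a),151+r*np.sin(a),145],K,E); 
            if 0<=p[0]<639 and 0<=p[1]<399 and m[int(round(p[1])),int(round(p[0]))]: hit.append(p)
        if len(hit)>3: ins.append(ray(hit[0],K,E,145)[:2]); out.append(ray(hit[-1],K,E,145)[:2])
    print(n,len(ins),fit(ins),fit(out))
    h,s,v=cv2.split(g); mm=(((h<8)|(h>172))&(s>150)&(v>60)).astype(np.uint8)
    nn,l,st,c=cv2.connectedComponentsWithStats(mm)
    q=proj([452,226,190],K,E); 
    for i in range(1,nn):
        if st[i][4]>20 and np.hypot(*(c[i]-q))<40:
            pts=np.column_stack(np.nonzero(l==i)[::-1]).astype(float)
            vv=v[l==i]; br=pts[vv>vv.max()*0.93].mean(0); print('stud',st[i],c[i],'top',br,ray(br,K,E,201))
im,K,E=d['im'],d['K'],d['E']
```

```text
w6 120 (array([543.2, 152.4,  78.7]), np.float64(0.34)) (array([543.3, 152.3,  86.1]), np.float64(0.34))
stud [233 187  27  27 466] [246.3304721  200.28969957] top [242.41968912 204.90673575] [453.57264478 225.91866607 201.        ]
w2 89 (array([542.5, 152.3,  78.7]), np.float64(0.29)) (array([543.1, 152.3,  86.2]), np.float64(0.45))
stud [223 157  28  24 477] [236.32285115 168.51991614] top [231.4279661  171.84322034] [453.22145603 225.97261669 201.        ]
```

Run:
```python
from h import *
go([453.5,226,174],-39.5)
c=np.array([543,152.3])
th=140.5
def P(t): a=np.radians(t); return [*(c+116*np.array([np.cos(a),np.sin(a)])),174]
for k in range(0,6):
    t=th+k*17; go(P(t),t-180,cur=(P(th),th-180))
```

```text
go [453.5 226.  174. ] -39.5 -> [-0.0074, -0.071, 0.1359] [0.0004, 0.0001, 0.3435]
go [453.5 226.1 174. ] -39.5 -> [0.0, 0.0, 0.0] [0.0, 0.0, 0.0]
go [435.8 196.7 174. ] -22.5 -> [0.0051, 0.0339, 0.0] [0.0, 0.0, -0.1484]
go [427.5 163.4 174. ] -5.5 -> [0.0198, 0.0649, 0.0] [0.0, 0.0, -0.2967]
go [429.3 129.2 174. ] 11.5 -> [0.043, 0.0901, 0.0] [0.0, 0.0, -0.4451]
go [441.1  96.9 174. ] 28.5 -> [0.0725, 0.1076, 0.0] [-0.0, 0.0, -0.5934]
go [461.7  69.6 174. ] 45.5 -> [0.1059, 0.1156, 0.0] [0.0, 0.0, -0.7418]
```

Call:
{"op": "move_arm", "data": {"increments": [[[-0.007,-0.03,0.02,0,0,0.08],[-0.007,-0.06,0.04,0,0,0.16],[-0.007,-0.071,0.05,0,0,0.25],[-0.007,-0.071,0.05,0,0,0.3435],[-0.007,-0.071,0.05,0,0,0.3435]]], "claw": 1}}

```text
clock: 21.8
eef_pos: [453.8, 226.2, 260.1]
eef_rot: [0.942, -0.337, -0.0, 0.0]
ft_force: [-0.4, -0.1, 0.1]
gripper_width: 0.999
grip_force: 0.0
```

Call:
{"op": "move_arm", "data": {"increments": [[[0,0,0.02,0,0,0],[0,0,0.04,0,0,0],[0,0,0.06,0,0,0],[0,0,0.08,0,0,0],[0,0,0.085,0,0,0]]]}}

```text
clock: 22.42
eef_pos: [453.2, 225.7, 173.5]
eef_rot: [0.941, -0.337, -0.001, 0.001]
ft_force: [-0.1, -1.2, -0.5]
gripper_width: 1.003
grip_force: 0.0
```

Call:
{"op": "move_arm", "data": {"increments": [[[0,0,0,0,0,0],[0,0,0,0,0,0],[0,0,0,0,0,0],[0,0,0,0,0,0],[0,0,0,0,0,0]]], "claw": -0.3, "force": 20}}

```text
clock: 23.05
eef_pos: [453.8, 226.2, 175.4]
eef_rot: [0.941, -0.338, 0.0, -0.0]
ft_force: [0.9, 0.7, 0.4]
gripper_width: 0.349
grip_force: 0.0
```

Run:
```python
from h import *
im,K,E=cam('wrist'); save(im,'w7')
print(bot.read_state()['eef_pos']); go([453.5,226,174],-39.5)
```

```text
[453.7402215  226.1631942  175.32743192]
go [453.5 226.  174. ] -39.5 -> [-0.0001, 0.0003, 0.0013] [-0.0, -0.0, 0.0002]
```

View pics/w7.png

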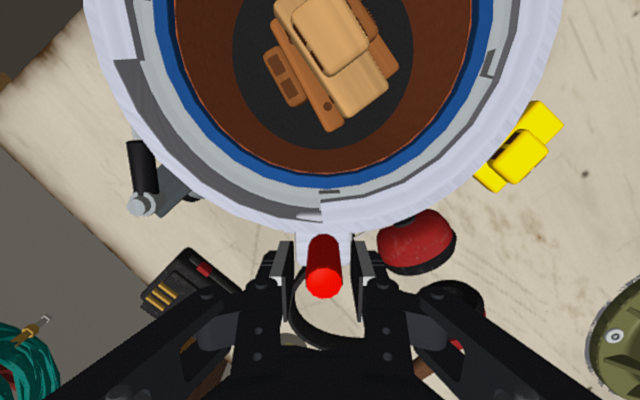

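Wrist view: the red stud at (323,270) is centred between the fingers with room on both sides. I'll sweep it along the arc.

Call:
{"op": "move_arm", "data": {"increments": [[[0.0013,0.0171,0,0,0,-0.0742],[0.0051,0.0339,0,0,0,-0.1484],[0.0113,0.0499,0,0,0,-0.2225],[0.0198,0.0649,0,0,0,-0.2967],[0.0305,0.0784,0,0,0,-0.3709]]]}}

```text
clock: 23.72
eef_pos: [427.1, 147.3, 175.1]
eef_rot: [1.0, 0.03, 0.0, -0.002]
ft_force: [1.0, 2.9, -0.7]
gripper_width: 0.351
grip_force: 1.7
```

Call:
{"op": "move_arm", "data": {"increments": [[[0.0013,0.0171,0,0,0,-0.0742],[0.0051,0.0339,0,0,0,-0.1484],[0.0113,0.0499,0,0,0,-0.2225],[0.0198,0.0649,0,0,0,-0.2967],[0.0259,0.073,0,0,0,-0.3403]]]}}

```text
clock: 24.35
eef_pos: [457.5, 73.9, 175.4]
eef_rot: [0.933, 0.36, 0.0, 0.0]
ft_force: [-0.1, -0.7, 0.7]
gripper_width: 0.349
grip_force: 0.0
```

Call:
{"op": "move_arm", "data": {"increments": [[[0,0,0,0,0,0],[0,0,0,0,0,0],[0,0,0,0,0,0],[0,0,0,0,0,0],[0,0,0,0,0,0]]]}}

```text
clock: 24.98
eef_pos: [457.1, 74.9, 175.3]
eef_rot: [0.933, 0.359, 0.0, 0.0]
ft_force: [-0.4, 0.0, -0.4]
gripper_width: 0.348
grip_force: 0.0
```

Call:
{"op": "move_arm", "data": {"increments": [[[0,0,0,0,0,0],[0,0,0,0,0,0],[0,0,-0.05,0,0,0],[0,0,-0.1,0,0,0],[0,0,-0.14,0,0,0]]], "claw": 0.5}}

```text
clock: 25.6
eef_pos: [457.2, 74.6, 317.5]
eef_rot: [0.934, 0.358, 0.001, 0.0]
ft_force: [-0.3, 0.6, -0.2]
gripper_width: 0.75
grip_force: 0.0
```

Run:
```python
from h import *
im,K,E=cam('wrist'); save(im,'w8'); np.savez('w8',im=im,K=K,E=E)
g=cv2.cvtColor(im,cv2.COLOR_RGB2HSV);h,s,v=cv2.split(g); mm=(((h<8)|(h>172))&(s>150)&(v>60)).astype(np.uint8)
nn,l,st,c=cv2.connectedComponentsWithStats(mm)
for i in range(1,nn):
    if st[i][4]>60:
        pts=np.column_stack(np.nonzero(l==i)[::-1]).astype(float)
        vv=v[l==i]; br=pts[vv>vv.max()*0.93].mean(0); w=ray(br,K,E,201); print(st[i],w.round(1),np.degrees(np.arctan2(w[1]-152.3,w[0]-543))%360,np.hypot(w[1]-152.3,w[0]-543))
go([530,-102,310],40)
```

```text
[ 191  139   43   47 1205] [410.8 170.  201. ] 172.37415717695706 133.33889972160588
[311 178  18  26 376] [455.8  76.3 201. ] 221.06639185087798 115.65108950170813
[134 187  41  40 432] [336.8 186.  201. ] 170.71220795054484 208.9624354961937
go [ 530 -102  310] 40.0 -> [-0.0646, 0.1789, 0.0131] [0.002, -0.0038, 0.0172]
```

Call:
{"op": "move_arm", "data": {"increments": [[[-0.02,0.055,0,0,0,0],[-0.04,0.11,0,0,0,0],[-0.06,0.165,0,0,0,0.017],[-0.0646,0.179,0,0,0,0.017],[-0.0646,0.179,0,0,0,0.017]]], "claw": 1}}

```text
clock: 26.28
eef_pos: [529.1, -102.2, 314.5]
eef_rot: [0.94, 0.342, -0.001, -0.0]
ft_force: [0.4, 0.9, -0.3]
gripper_width: 1.002
grip_force: 0.0
```

Run:
```python
from h import *
im,K,E=cam('wrist'); save(im,'w9'); np.savez('w9',im=im,K=K,E=E)
```

```text
(no output)
```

View pics/w9.png

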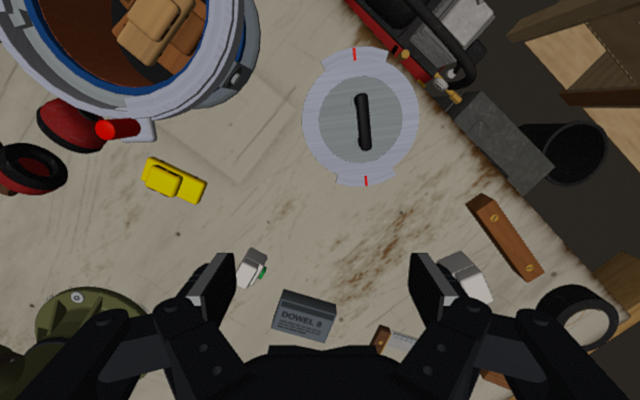

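The lid is at (360,118), with red marks at (354,54) and (366,181) and the black handle between (361,97) and (365,146).

Run:
```python
from h import *
d=np.load('w9.npz');im,K,E=d['im'],d['K'],d['E']
h,s,v=cv2.split(cv2.cvtColor(im,cv2.COLOR_RGB2HSV))
sub=np.zeros(h.shape,bool);sub[45:190,300:420]=1
m=(sub&((h<8)|(h>172))&(s>110)).astype(np.uint8)
n,l,st,c=cv2.connectedComponentsWithStats(m)
R_=[]
for i in range(1,n):
    if st[i][4]>6 : print(st[i],c[i]);  R_.append(ray(c[i],K,E,18))
print(np.round(R_,1))
a,b=R_[0],R_[-1]; mid=(a+b)/2; yaw=np.degrees(np.arctan2(*(a-b)[1::-1]));print('mid',mid,'len',np.hypot(*(a-b)[:2]),'yaw',yaw)
m=np.zeros(h.shape,np.uint8);m[85:160,340:390]=(v[85:160,340:390]<55)
n,l,st,c=cv2.connectedComponentsWithStats(m);k=1+np.argmax(st[1:,4]);print(st[k])
cc=max(cv2.findContours((l==k).astype(np.uint8),0,cv2.CHAIN_APPROX_NONE)[0],key=len)[:,0]
w=np.array([ray(p,K,E,58)[:2] for p in cc],np.float32);print('handle',cv2.minAreaRect(w))
go([*mid[:2],130],yaw)
```

```text
[384  45  20  13 112] [394.57142857  48.82142857]
[353  48   3  13  36] [354.02777778  53.86111111]
[399  56  21  24 264] [411.67045455  66.51515152]
[364 176   4  10  25] [365.68 180.84]
[[ 705.9  -80.4   18. ]
 [ 666.6  -43.    18. ]
 [ 705.2 -113.3   18. ]
 [ 547.4 -173.4   18. ]]
mid [ 626.64416961 -126.90077373   18.        ] len 183.82655405425916 yaw 30.425639669165243
[354  93  18  58 694]
handle ((606.289306640625, -106.65927124023438), (72.44535064697266, 17.14193344116211), 47.692291259765625)
go [ 626.6 -126.9  130. ] 30.4 -> [0.0585, 0.0825, 0.1849] [-0.0002, 0.0002, 0.084]
```

Run:
```python
from h import *
go([606.6,-107.4,110],47.6)
```

```text
go [ 606.6 -107.4  110. ] 47.6 -> [0.0557, 0.0546, 0.2049] [-0.0002, 0.0002, -0.0659]
```

Call:
{"op": "move_arm", "data": {"increments": [[[0.04,0.04,0.02,0,0,-0.04],[0.0557,0.0546,0.07,0,0,-0.066],[0.0557,0.0546,0.13,0,0,-0.066],[0.0557,0.0546,0.18,0,0,-0.066],[0.0557,0.0546,0.205,0,0,-0.066]]]}}

```text
clock: 26.95
eef_pos: [605.2, -105.5, 106.9]
eef_rot: [0.914, 0.405, -0.002, -0.001]
ft_force: [-0.3, 0.0, 1.2]
gripper_width: 0.998
grip_force: 0.0
```

Call:
{"op": "move_arm", "data": {"increments": [[[0,0,0.03,0,0,0],[0,0,0.06,0,0,0],[0,0,0.075,0,0,0],[0,0,0.075,0,0,0],[0,0,0.075,0,0,0]]]}}

```text
clock: 27.58
eef_pos: [607.7, -107.2, 37.1]
eef_rot: [0.915, 0.404, 0.001, 0.001]
ft_force: [-0.2, 0.3, 1.4]
gripper_width: 0.999
grip_force: 0.0
```

Run:
```python
from h import *
go([606.6,-107.4,34],47.6)
```

```text
go [ 606.6 -107.4   34. ] 47.6 -> [-0.0009, -0.0006, 0.0031] [0.001, -0.0007, 0.0007]
```

Now close on the handle, then lift slightly to check.

Call:
{"op": "move_arm", "data": {"increments": [[[0,0,0.003,0,0,0],[0,0,0.003,0,0,0],[0,0,0.003,0,0,0],[0,0,0.003,0,0,0],[0,0,0.003,0,0,0]]], "claw": -1, "force": 90}}

```text
clock: 28.2
eef_pos: [607.0, -107.6, 32.7]
eef_rot: [0.915, 0.404, 0.0, 0.0]
ft_force: [-0.2, -0.4, 2.4]
gripper_width: 0.17
grip_force: 88.8
```

Call:
{"op": "move_arm", "data": {"increments": [[[0,0,0,0,0,0],[0,0,0,0,0,0],[0,0,0,0,0,0],[0,0,-0.03,0,0,0],[0,0,-0.06,0,0,0]]]}}

```text
clock: 28.82
eef_pos: [605.4, -107.1, 90.4]
eef_rot: [0.915, 0.404, -0.002, -0.001]
ft_force: [0.6, 0.0, -3.5]
gripper_width: 0.175
grip_force: 88.2
```

Call:
{"op": "move_arm", "data": {"increments": [[[0,0,-0.05,0,0,0.06],[0,0,-0.1,0,0,0.12],[0,0,-0.15,0,0,0.18],[0,0,-0.2,0,0,0.24],[0,0,-0.22,0,0,0.3]]]}}

```text
clock: 29.45
eef_pos: [607.0, -107.3, 314.4]
eef_rot: [0.994, 0.114, 0.001, -0.0]
ft_force: [-0.1, 0.7, -4.4]
gripper_width: 0.17
grip_force: 88.5
```

Run:
```python
from h import *
s=bot.read_state();print(s['gripper_width'],s['grip_force'],s['ft_force'])
go([543,20,310],0.7)
```

```text
0.1696240497864058 88.53867173194885 [-0.07489151  0.72024086 -4.42270778]
go [543  20 310] 0.7 -> [-0.0337, -0.1384, 0.0043] [-0.0001, -0.0011, 0.1077]
```

Call:
{"op": "move_arm", "data": {"increments": [[[-0.014,-0.055,0,0,0,0.04],[-0.026,-0.1,0,0,0,0.08],[-0.0337,-0.138,0,0,0,0.108],[-0.0337,-0.138,0,0,0,0.108],[-0.0337,-0.138,0,0,0,0.108]]]}}

```text
clock: 30.08
eef_pos: [542.1, 19.4, 311.0]
eef_rot: [1.0, 0.008, -0.001, 0.0]
ft_force: [0.5, 0.4, -4.0]
gripper_width: 0.172
grip_force: 89.0
```

Call:
{"op": "move_arm", "data": {"increments": [[[0,-0.05,0,0,0,0],[0,-0.1,0,0,0,0],[0,-0.132,0.02,0,0,0],[0,-0.132,0.04,0,0,0],[0,-0.132,0.05,0,0,0]]]}}

```text
clock: 30.7
eef_pos: [540.2, 150.6, 259.9]
eef_rot: [1.0, 0.007, -0.002, 0.001]
ft_force: [-0.8, -0.4, -3.5]
gripper_width: 0.171
grip_force: 89.3
```

Call:
{"op": "move_arm", "data": {"increments": [[[0,0,0,0,0,0],[0,0,0,0,0,0],[0,0,0,0,0,0],[0,0,0,0,0,0],[0,0,0,0,0,0]]]}}

```text
clock: 31.32
eef_pos: [540.3, 151.1, 262.5]
eef_rot: [1.0, 0.008, 0.0, -0.0]
ft_force: [0.9, 0.4, -3.8]
gripper_width: 0.167
grip_force: 89.3
```

Run:
```python
from h import *
s=bot.read_state();print(s['gripper_width'],s['grip_force'],s['eef_pos'])
im,K,E=cam('wrist'); save(im,'w10'); np.savez('w10',im=im,K=K,E=E)
h,S,v=cv2.split(cv2.cvtColor(im,cv2.COLOR_RGB2HSV))
m=(((h<8)|(h>172))&(S>110)).astype(np.uint8)
n,l,st,c=cv2.connectedComponentsWithStats(m)
z=s['eef_pos'][2]-33+18
for i in range(1,n):
    if st[i][4]>8 : print(st[i],ray(c[i],K,E,z).round(1))
go([543,152.3,200],0.7)
```

```text
0.16724087359318507 89.34198260307312 [540.29352715 151.130856   262.45995178]
[ 344    0   97   28 1337] [657.4 123.1 247.5]
[432  13  42  17 428] [655.7  90.4 247.5]
[318  65   8  35 279] [628.3 152.8 247.5]
[191  66  42  30 943] [627.7 207.5 247.5]
[142 214  12  15 128] [553.3 250.4 247.5]
go [543.  152.3 200. ] 0.7 -> [0.0027, -0.0011, 0.0624] [-0.0, -0.0001, 0.0016]
```

View pics/w10.png

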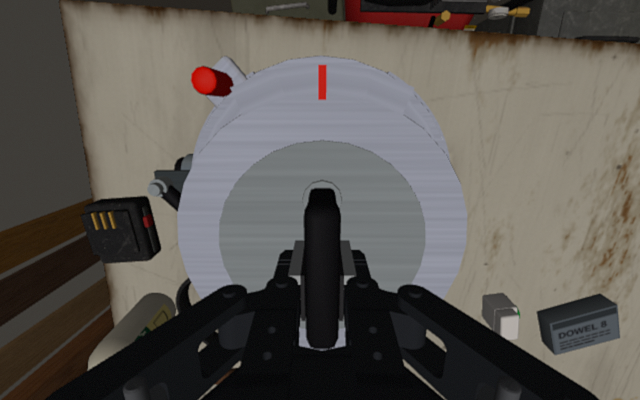

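Call:
{"op": "move_arm", "data": {"increments": [[[0.0027,-0.001,0.02,0,0,0],[0.0027,-0.001,0.04,0,0,0],[0.0027,-0.001,0.06,0,0,0],[0.0027,-0.001,0.07,0,0,0],[0.0027,-0.001,0.07,0,0,0]]]}}

```text
clock: 32.0
eef_pos: [542.7, 152.0, 191.3]
eef_rot: [1.0, 0.008, -0.001, 0.001]
ft_force: [-0.7, 0.3, -4.2]
gripper_width: 0.17
grip_force: 89.4
```

Call:
{"op": "move_arm", "data": {"increments": [[[0,0,0,0,0,0],[0,0,0,0,0,0],[0,0,0,0,0,0],[0,0,0,0,0,0],[0,0,0,0,0,0]]]}}

```text
clock: 32.62
eef_pos: [543.0, 152.2, 192.3]
eef_rot: [1.0, 0.008, 0.0, 0.0]
ft_force: [-0.0, -0.6, -3.2]
gripper_width: 0.171
grip_force: 89.4
```

Run:
```python
from h import *
s=bot.read_state();print(s['gripper_width'],s['grip_force'],s['ft_force'])
go([543,152.3,168],0.7)
```

```text
0.17131945132223098 89.38559889793396 [-0.04459149 -0.59785531 -3.23630606]
go [543.  152.3 168. ] 0.7 -> [0.0, -0.0001, 0.0243] [0.0, -0.0, 0.0016]
```

Call:
{"op": "move_arm", "data": {"increments": [[[0,0,0.003,0,0,0],[0,0,0.006,0,0,0],[0,0,0.009,0,0,0],[0,0,0.012,0,0,0],[0,0,0.015,0,0,0]]]}}

```text
clock: 33.25
eef_pos: [542.9, 152.2, 177.0]
eef_rot: [1.0, 0.008, -0.0, 0.0]
ft_force: [0.9, -0.5, -4.0]
gripper_width: 0.169
grip_force: 89.4
```

Call:
{"op": "move_arm", "data": {"increments": [[[0,0,0.002,0,0,0],[0,0,0.004,0,0,0],[0,0,0.006,0,0,0],[0,0,0.008,0,0,0],[0,0,0.009,0,0,0]]]}}

```text
clock: 33.88
eef_pos: [542.9, 152.2, 168.0]
eef_rot: [1.0, 0.008, -0.0, 0.0]
ft_force: [-0.1, -0.9, -4.6]
gripper_width: 0.171
grip_force: 89.4
```

Run:
```python
from h import *
s=bot.read_state();print(s['gripper_width'],s['grip_force'],s['ft_force'],s['wrist_torque'])
go([543,152.3,168],0.7)
```

```text
0.17136470171572576 89.38643217086792 [-0.08416932 -0.8914586  -4.61513189] [ 0.00855269 -0.03575554 -0.03860446]
go [543.  152.3 168. ] 0.7 -> [0.0001, -0.0001, 0.0] [0.0001, 0.0001, 0.0016]
```

Call:
{"op": "move_arm", "data": {"increments": [[[0,0,0.001,0,0,0],[0,0,0.002,0,0,0],[0,0,0.002,0,0,0],[0,0,0.002,0,0,0],[0,0,0.002,0,0,0]]]}}

```text
clock: 34.5
eef_pos: [543.2, 152.1, 167.7]
eef_rot: [1.0, 0.008, 0.001, -0.0]
ft_force: [-4.2, 0.6, 6.2]
gripper_width: 0.172
grip_force: 90.9
```

Call:
{"op": "move_arm", "data": {"increments": [[[0,0,0,0,0,0],[0,0,0,0,0,0],[0,0,0,0,0,0],[0,0,0,0,0,0],[0,0,0,0,0,0]]], "claw": 0}}

```text
clock: 35.12
eef_pos: [542.9, 152.2, 166.2]
eef_rot: [1.0, 0.008, -0.0, 0.0]
ft_force: [-0.6, -0.4, -0.3]
gripper_width: 0.5
grip_force: 0.0
```

Call:
{"op": "move_arm", "data": {"increments": [[[0,0,-0.03,0,0,0],[0,0,-0.08,0,0,0],[-0.04,0,-0.13,0,0,0],[-0.08,0,-0.14,0,0,0],[-0.08,0,-0.14,0,0,0]]]}}

```text
clock: 35.75
eef_pos: [462.0, 151.1, 309.4]
eef_rot: [1.0, 0.008, 0.002, -0.002]
ft_force: [0.8, -0.1, -1.1]
gripper_width: 0.498
grip_force: 0.0
```

Run:
```python
from h import *
im,K,E=cam('wrist'); save(im,'w11'); np.savez('w11',im=im,K=K,E=E)
h,S,v=cv2.split(cv2.cvtColor(im,cv2.COLOR_RGB2HSV))
m=(((h<8)|(h>172))&(S>110)).astype(np.uint8)
n,l,st,c=cv2.connectedComponentsWithStats(m)
for i in range(1,n):
    if st[i][4]>8 : 
        pts=np.column_stack(np.nonzero(l==i)[::-1]).astype(float);vv=v[l==i]; br=pts[vv>vv.max()*0.93].mean(0)
        print(st[i],'z153',ray(c[i],K,E,153).round(1),'z201',ray(br,K,E,201).round(1))
go([455.5,76,240],41)
```

```text
[321   0   5   7  33] z153 [625.7 153.7 153. ] z201 [611.8 153.8 201. ]
[153 153  11  13 107] z153 [485.2 318.7 153. ] z201 [493.3 293.2 201. ]
[321 184   4  15  59] z153 [455.  151.1 153. ] z201 [468.4 151.5 201. ]
[390 187  26  27 472] z153 [445.6  66.8 153. ] z201 [456.2  76.4 201. ]
[ 271  217   50   34 1252] z153 [404.8 178.4 153. ] z201 [420.1 177.8 201. ]
[279 282  18  11 146] z153 [337.5 190.2 153. ] z201 [369.5 184.2 201. ]
[273 300  33  15 252] z153 [309.3 190.7 153. ] z201 [344.7 188.8 201. ]
[ 70 321  19  17 166] z153 [274.  445.5 153. ] z201 [310.3 404.8 201. ]
go [455.5  76.  240. ] 41.0 -> [-0.0084, 0.0752, 0.0675] [-0.0006, -0.0016, -0.3495]
```

View pics/w11.png

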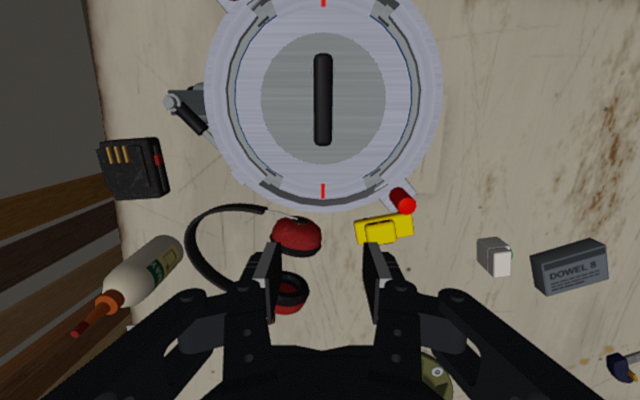

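The lid is seated and level, with its marks on the x axis at (323,190) and (322,3) between the ring's claws. The near stud is at (402,203). Now to lock the ring.

Call:
{"op": "move_arm", "data": {"increments": [[[-0.008,0.03,0,0,0,-0.08],[-0.008,0.055,0.0,0,0,-0.16],[-0.008,0.075,0.0,0,0,-0.24],[-0.008,0.075,0.03,0,0,-0.32],[-0.008,0.075,0.05,0,0,-0.35]]], "claw": 1}}

```text
clock: 36.42
eef_pos: [456.2, 75.4, 253.8]
eef_rot: [0.936, 0.351, -0.002, 0.0]
ft_force: [-0.0, 0.4, 0.8]
gripper_width: 1.002
grip_force: 0.0
```

Run:
```python
from h import *
go([456,76.3,174],41)
```

```text
go [456.   76.3 174. ] 41.0 -> [0.0007, -0.0007, 0.0798] [-0.0005, 0.0015, 0.0009]
```

Call:
{"op": "move_arm", "data": {"increments": [[[0,-0.001,0.02,0,0,0],[0,-0.001,0.04,0,0,0],[0,-0.001,0.06,0,0,0],[0,-0.001,0.079,0,0,0],[0,-0.001,0.079,0,0,0]]]}}

```text
clock: 37.05
eef_pos: [454.8, 76.2, 175.1]
eef_rot: [0.937, 0.35, -0.002, 0.0]
ft_force: [0.2, -0.5, -0.4]
gripper_width: 0.998
grip_force: 0.0
```

Call:
{"op": "move_arm", "data": {"increments": [[[0,0,0,0,0,0],[0,0,0,0,0,0],[0,0,0,0,0,0],[0,0,0,0,0,0],[0,0,0,0,0,0]]], "claw": -0.3, "force": 20}}

```text
clock: 37.67
eef_pos: [455.5, 76.6, 177.4]
eef_rot: [0.937, 0.35, 0.0, 0.0]
ft_force: [0.4, 0.4, 0.2]
gripper_width: 0.348
grip_force: 0.0
```

Call:
{"op": "move_arm", "data": {"increments": [[[0.0013,-0.0171,0,0,0,0.0742],[0.0051,-0.0339,0,0,0,0.1484],[0.0113,-0.0499,0,0,0,0.2225],[0.0198,-0.0649,0,0,0,0.2967],[0.0305,-0.0784,0,0,0,0.3709]]]}}

```text
clock: 38.3
eef_pos: [427.0, 154.9, 177.4]
eef_rot: [1.0, -0.016, 0.0, 0.001]
ft_force: [3.0, -3.1, -0.4]
gripper_width: 0.352
grip_force: 1.5
```

Call:
{"op": "move_arm", "data": {"increments": [[[0.0013,-0.0171,0,0,0,0.0742],[0.0051,-0.0339,0,0,0,0.1484],[0.0113,-0.0499,0,0,0,0.2225],[0.0198,-0.0649,0,0,0,0.2967],[0.0259,-0.073,0,0,0,0.3403]]]}}

```text
clock: 38.92
eef_pos: [455.1, 228.7, 177.1]
eef_rot: [0.938, -0.348, -0.0, 0.0]
ft_force: [-0.4, 0.0, -0.4]
gripper_width: 0.353
grip_force: 0.0
```

Call:
{"op": "move_arm", "data": {"increments": [[[0,0,0,0,0,0],[0,0,0,0,0,0],[0,0,0,0,0,0],[0,0,0,0,0,0],[0,0,0,0,0,0]]]}}

```text
clock: 39.55
eef_pos: [454.8, 228.0, 177.3]
eef_rot: [0.938, -0.346, 0.0, -0.0]
ft_force: [-0.1, -0.2, 1.1]
gripper_width: 0.35
grip_force: 0.0
```

Call:
{"op": "move_arm", "data": {"increments": [[[0,0,0,0,0,0],[0,0,0,0,0,0],[0,0,-0.05,0,0,0],[0,0,-0.1,0,0,0],[0,0,-0.14,0,0,0]]], "claw": 0.5}}

```text
clock: 40.17
eef_pos: [455.0, 228.0, 319.6]
eef_rot: [0.938, -0.346, 0.001, -0.001]
ft_force: [0.8, -0.1, -0.2]
gripper_width: 0.752
grip_force: 0.0
```

Run:
```python
from h import *
im,K,E=cam('wrist'); save(im,'w12'); np.savez('w12',im=im,K=K,E=E)
h,s,v=cv2.split(cv2.cvtColor(im,cv2.COLOR_RGB2HSV)); mm=(((h<8)|(h>172))&(s>150)&(v>60)).astype(np.uint8)
nn,l,st,c=cv2.connectedComponentsWithStats(mm)
for i in range(1,nn):
    if st[i][4]>60:
        pts=np.column_stack(np.nonzero(l==i)[::-1]).astype(float)
        vv=v[l==i]; br=pts[vv>vv.max()*0.93].mean(0); w=ray(br,K,E,201); print(st[i],w.round(1),np.degrees(np.arctan2(w[1]-152.3,w[0]-543))%360,np.hypot(w[1]-152.3,w[0]-543))
go([454,60,310],0); go([440,-330,310],0)
```

```text
[317 177  18  26 366] [453.3 226.2 201. ] 140.54591525953208 116.23195916288269
[ 363  180   49   34 1078] [410.1 186.6 201. ] 165.54798518806984 137.2399585101879
[421 247  18  23 175] [334.1 193.9 201. ] 168.74012732031727 212.98933568510702
go [454  60 310] 0.0 -> [0.1075, 0.129, 0.0143] [-0.0034, -0.003, -0.3538]
go [ 440 -330  310] 0.0 -> [0.3503, 0.4345, 0.0126] [-0.0034, -0.003, -0.3538]
```

The ring is locked: the stud is back at 140.5°, the same as at the start. On to the timer.

Call:
{"op": "move_arm", "data": {"increments": [[[0.0375,0.0465,0,0,0,-0.07],[0.075,0.093,0,0,0,-0.14],[0.1125,0.14,0,0,0,-0.21],[0.15,0.186,0,0,0,-0.28],[0.1875,0.2325,0,0,0,-0.354]]]}}

```text
clock: 40.85
eef_pos: [446.2, -70.3, 317.4]
eef_rot: [1.0, 0.001, 0.0, -0.0]
ft_force: [1.6, 0.2, 0.7]
gripper_width: 0.749
grip_force: 0.0
```

Call:
{"op": "move_arm", "data": {"increments": [[[0,0.06,0,0,0,0],[0,0.12,0,0,0,0],[0,0.18,0,0,0,0],[0,0.24,0,0,0,0],[0,0.26,0,0,0,0]]], "claw": 1}}

```text
clock: 41.48
eef_pos: [444.8, -331.3, 316.0]
eef_rot: [1.0, -0.004, -0.001, -0.0]
ft_force: [0.4, 1.5, -0.3]
gripper_width: 1.001
grip_force: 0.0
```

Run:
```python
from h import *
im,K,E=cam('wrist'); save(im,'w13'); np.savez('w13',im=im,K=K,E=E)
print(bot.read_state()['eef_pos'])
```

```text
[ 444.74374485 -331.97879883  315.72662246]
```

View pics/w13.png

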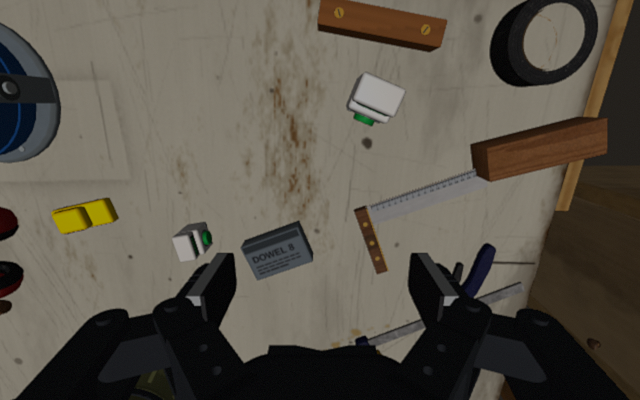

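The timer is at (375,97) with its green button at (365,118). The batten, with two brass screws at (339,13) and (427,29), stands behind it. I'll measure both.

Run:
```python
from h import *
d=np.load('w13.npz');im,K,E=d['im'],d['K'],d['E']
h,s,v=cv2.split(cv2.cvtColor(im,cv2.COLOR_RGB2HSV))
# screws
sub=np.zeros(h.shape,bool);sub[0:50,318:446]=1
print('wood hsv',[(h[y,x],s[y,x],v[y,x]) for x,y in [(380,18),(380,30),(380,36),(339,13),(427,29)]])
m=(sub&(s>80)).astype(np.uint8); 
w1=[ray(p,K,E,40) for p in [(339,13),(427,29)]]; dd=w1[1]-w1[0]; print('screws',np.round(w1,1),'len',np.hypot(*dd[:2]),'yaw',np.degrees(np.arctan2(dd[1],dd[0]))+90)
c=max(cv2.findContours(m,0,cv2.CHAIN_APPROX_NONE)[0],key=len)
# lower edge (front face foot): last row of mask in columns
xs=np.arange(335,435);ys=[np.nonzero(m[:,x])[0].max() for x in xs]
k=np.polyfit(xs,ys,1); r=[ray((x,np.polyval(k,x)+.5),K,E,0) for x in (335,434)];dd=r[1]-r[0];print('foot',np.round(r,1),'yaw',np.degrees(np.arctan2(dd[1],dd[0]))+90, 'resid',np.std(ys-np.polyval(k,xs)))
# timer top
wm=np.zeros(h.shape,np.uint8);wm[60:130,335:415]=((s<30)&(v>150))[60:130,335:415]
n,l,st,c=cv2.connectedComponentsWithStats(wm);print(st[1:])
for i in range(1,n):
    if st[i][4]>100:
        cc=max(cv2.findContours((l==i).astype(np.uint8),0,cv2.CHAIN_APPROX_NONE)[0],key=len)[:,0]
        w=np.array([ray(p,K,E,74)[:2] for p in cc],np.float32);print('top',cv2.minAreaRect(w))
g=np.zeros(h.shape,np.uint8);g[100:135,340:390]=((h>40)&(h<90)&(s>100))[100:135,340:390]
ys,xs=np.nonzero(g);print('button',xs.mean(),ys.mean(),xs.min(),xs.max(),ray((xs.mean(),ys.mean()),K,E,30))
im,K,E=cam('top');h,s,v=cv2.split(cv2.cvtColor(im,cv2.COLOR_RGB2HSV))
m=np.zeros(h.shape,np.uint8);m[180:210,380:430]=(s>95)[180:210,380:430]
n,l,st,c=cv2.connectedComponentsWithStats(m);k=1+np.argmax(st[1:,4]);print(st[k]);cc=max(cv2.findContours((l==k).astype(np.uint8),0,cv2.CHAIN_APPROX_NONE)[0],key=len)[:,0]
print('topcam stop',cv2.minAreaRect(np.array([ray(p,K,E,40)[:2] for p in cc],np.float32)))
```

```text
wood hsv [(np.uint8(13), np.uint8(178), np.uint8(96)), (np.uint8(13), np.uint8(181), np.uint8(90)), (np.uint8(12), np.uint8(200), np.uint8(37)), (np.uint8(19), np.uint8(109), np.uint8(75)), (np.uint8(19), np.uint8(180), np.uint8(125))]
screws [[ 630.2 -353.3   40. ]
 [ 611.9 -463.5   40. ]] len 111.63681572698788 yaw -9.43844398012773
foot [[ 615.9 -350.2   -0. ]
 [ 592.5 -488.6    0. ]] yaw -9.586764174623056 resid 0.5919821824095967
[[ 356   74   48   41 1131]
 [ 350  102   38   19  166]]
top ((534.3514404296875, -401.56341552734375), (52.26142501831055, 30.566463470458984), 67.42926025390625)
top ((514.1435546875, -389.74578857421875), (49.48207092285156, 5.909895420074463), 66.5199203491211)
button 363.5365853658537 118.96747967479675 354 373 [ 503.38078791 -389.36534439   30.        ]
[387 183  41  21 320]
topcam stop ((608.7953491210938, -404.5235595703125), (157.55813598632812, 46.93245315551758), 79.3841781616211)
```

Run:
```python
from h import *
go([531,-400.5,130],-23)
```

```text
go [ 531.  -400.5  130. ] -23.0 -> [0.0869, 0.0696, 0.1857] [-0.0, 0.0011, 0.197]
```

Call:
{"op": "move_arm", "data": {"increments": [[[0.04,0.03,0.02,0,0,0.06],[0.08,0.06,0.07,0,0,0.12],[0.0869,0.0696,0.12,0,0,0.18],[0.0869,0.0696,0.17,0,0,0.197],[0.0869,0.0696,0.1857,0,0,0.197]]]}}

```text
clock: 42.2
eef_pos: [531.0, -396.8, 127.4]
eef_rot: [0.98, -0.197, -0.003, -0.001]
ft_force: [0.3, 0.4, 1.6]
gripper_width: 1.0
grip_force: 0.0
```

Run:
```python
from h import *
im,K,E=cam('wrist'); save(im,'w14')
h,s,v=cv2.split(cv2.cvtColor(im,cv2.COLOR_RGB2HSV))
wm=((s<30)&(v>150)).astype(np.uint8)
n,l,st,c=cv2.connectedComponentsWithStats(wm);q=proj([534,-402,74],K,E);print(q)
for i in range(1,n):
    if st[i][4]>300 and np.hypot(*(c[i]-q))<80:
        cc=max(cv2.findContours((l==i).astype(np.uint8),0,cv2.CHAIN_APPROX_NONE)[0],key=len)[:,0]
        w=np.array([ray(p,K,E,74)[:2] for p in cc],np.float32);print(st[i],'top',cv2.minAreaRect(w))
go([531,-400.5,27],-23)
```

```text
[327.47521855 213.05981016]
[ 290  191   76   42 3091] top ((534.7750854492188, -402.271728515625), (52.21562194824219, 30.500654220581055), 67.32471466064453)
go [ 531.  -400.5   27. ] -23.0 -> [0.0017, 0.0034, 0.1008] [-0.0002, 0.0026, 0.0025]
```

Call:
{"op": "move_arm", "data": {"increments": [[[0.001,0.002,0.03,0,0,0],[0.001,0.002,0.06,0,0,0],[0.001,0.002,0.085,0,0,0],[0.001,0.002,0.1,0,0,0],[0.001,0.002,0.1,0,0,0]]]}}

```text
clock: 42.88
eef_pos: [532.6, -400.6, 32.3]
eef_rot: [0.98, -0.197, 0.0, 0.0]
ft_force: [-0.5, 0.4, 0.7]
gripper_width: 1.004
grip_force: 0.0
```

Call:
{"op": "move_arm", "data": {"increments": [[[0,0,0,0,0,0],[0,0,0,0,0,0],[0,0,0,0,0,0],[0,0,0,0,0,0],[0,0,0,0,0,0]]], "claw": -1, "force": 40}}

```text
clock: 43.5
eef_pos: [533.3, -401.2, 33.6]
eef_rot: [0.98, -0.198, 0.001, 0.001]
ft_force: [0.3, 0.4, 6.2]
gripper_width: 0.679
grip_force: 44.3
```

Run:
```python
from h import *
s=bot.read_state();print(s['gripper_width'],s['grip_force'],s['eef_pos'])
p=np.array(s['eef_pos'])
a=np.radians(-9.5);n=np.array([np.cos(a),np.sin(a)])
tc=np.array([530.4,-400.4]); off=np.dot(p[:2]-tc,[np.cos(np.radians(-23)),np.sin(np.radians(-23))]); print('off',off)
D=(np.array([605.5,-408])-tc)@n-23
t=tc+n*(D-2)+n*off
go([*t,p[2]+5],-9.5)
```

```text
0.6785112191952499 44.286249317228794 [ 533.2641082  -401.23060524   33.64515755]
off 2.9609688213505754
go [ 583.  -409.2   38.6] -9.5 -> [0.0489, -0.0119, -0.0049] [0.0005, -0.0015, -0.116]
```

Call:
{"op": "move_arm", "data": {"increments": [[[0,0,-0.006,0,0,0],[0.012,-0.003,-0.006,0,0,-0.03],[0.024,-0.006,-0.006,0,0,-0.06],[0.037,-0.009,-0.006,0,0,-0.09],[0.049,-0.012,-0.006,0,0,-0.116]]]}}

```text
clock: 44.12
eef_pos: [582.0, -408.3, 36.6]
eef_rot: [0.997, -0.082, -0.001, -0.0]
ft_force: [-0.6, -0.3, -2.7]
gripper_width: 0.676
grip_force: 43.7
```

Call:
{"op": "move_arm", "data": {"increments": [[[0,0,0,0,0,0],[0,0,0,0,0,0],[0,0,0.002,0,0,0],[0,0,0.005,0,0,0],[0,0,0.006,0,0,0]]]}}

```text
clock: 44.75
eef_pos: [582.4, -409.0, 33.7]
eef_rot: [0.997, -0.083, 0.001, 0.001]
ft_force: [-2.5, 2.2, 6.5]
gripper_width: 0.675
grip_force: 44.6
```

Run:
```python
from h import *
s=bot.read_state();print(s['gripper_width'],s['grip_force'],s['ft_force'])
go([583,-409.2,33.6],-9.5)
im,K,E=cam('wrist');save(im,'w15')
```

```text
0.6751492990992589 44.614120312035084 [-2.51742067  2.21317238  6.48568598]
go [ 583.  -409.2   33.6] -9.5 -> [0.0007, 0.0001, 0.0001] [0.0006, -0.0008, -0.0]
```

View pics/w15.png

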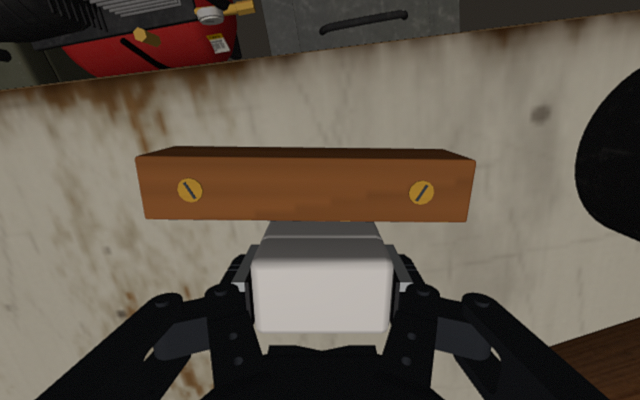

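The timer sits square against, or just short of, the batten: its back edge is at about (320,222) on the batten line. I'll nudge it forward 2 mm, release, and rise.

Call:
{"op": "move_arm", "data": {"increments": [[[0.001,0,0,0,0,0],[0.002,0,0,0,0,0],[0.002,0,0,0,0,0],[0.002,0,0,0,0,0],[0.002,0,0,0,0,0]]]}}

```text
clock: 45.42
eef_pos: [584.1, -409.6, 33.7]
eef_rot: [0.997, -0.083, 0.001, 0.001]
ft_force: [-2.1, 1.1, 5.3]
gripper_width: 0.676
grip_force: 44.3
```

Call:
{"op": "move_arm", "data": {"increments": [[[0,0,0,0,0,0],[0,0,0,0,0,0],[0,0,0,0,0,0],[0,0,0,0,0,0],[0,0,0,0,0,0]]], "claw": 1}}

```text
clock: 46.05
eef_pos: [584.1, -408.9, 31.5]
eef_rot: [0.997, -0.083, -0.0, 0.0]
ft_force: [-0.3, -1.0, -0.3]
gripper_width: 1.0
grip_force: 0.0
```

Call:
{"op": "move_arm", "data": {"increments": [[[0,0,-0.04,0,0,0],[0,0,-0.09,0,0,0],[0,0,-0.13,0,0,0],[-0.06,0,-0.13,0,0,0],[-0.1,0,-0.13,0,0,0]]]}}

```text
clock: 46.68
eef_pos: [484.3, -392.2, 161.9]
eef_rot: [0.997, -0.083, 0.0, 0.0]
ft_force: [-0.0, -0.8, 1.0]
gripper_width: 0.999
grip_force: 0.0
```

Run:
```python
from h import *
im,K,E=cam('wrist');save(im,'w16')
h,s,v=cv2.split(cv2.cvtColor(im,cv2.COLOR_RGB2HSV))
wm=((s<30)&(v>150)).astype(np.uint8)
n,l,st,c=cv2.connectedComponentsWithStats(wm);q=proj([588,-410,74],K,E);print(q)
for i in range(1,n):
    if st[i][4]>200 and np.hypot(*(c[i]-q))<60:
        cc=max(cv2.findContours((l==i).astype(np.uint8),0,cv2.CHAIN_APPROX_NONE)[0],key=len)[:,0]
        w=np.array([ray(p,K,E,74)[:2] for p in cc],np.float32);print(st[i],'top',cv2.minAreaRect(w))
g=((h>40)&(h<90)&(s>100)).astype(np.uint8);n,l,st,c=cv2.connectedComponentsWithStats(g)
for i in range(1,n):
    if st[i][4]>30: print('green',st[i],ray(c[i],K,E,30))
B=np.array([581,-409.])-33*np.array([.986,-.165]);print('button',B)
p=B-30*np.array([.986,-.165]);go([*p,150],-9.5)
```

```text
[322.76357959  64.01033203]
[ 286   45   74   46 3293] top ((585.4913330078125, -409.3105163574219), (51.66575241088867, 29.533658981323242), 80.51238250732422)
[290  97  65   8 407] top ((563.7943115234375, -405.4886169433594), (47.05607604980469, 4.885693550109863), 80.51374816894531)
green [299  96  49   1  49] [ 568.11545578 -407.01515073   30.        ]
green [307 111  32  10 311] [ 552.15776269 -403.80405271   30.        ]
button [ 548.462 -403.555]
go [ 518.9 -398.6  150. ] -9.5 -> [0.0386, 0.0003, 0.0123] [-0.0001, 0.0002, -0.0007]
```

Call:
{"op": "move_arm", "data": {"increments": [[[0.038,0,0.02,0,0,0],[0.038,0,0.06,0,0,0],[0.038,0,0.1,0,0,0],[0.038,0,0.138,0,0,0],[0.038,0,0.138,0,0,0]]], "claw": -1, "force": 40}}

```text
clock: 47.35
eef_pos: [520.8, -397.5, 19.8]
eef_rot: [0.997, -0.083, -0.003, -0.001]
ft_force: [-0.0, 0.2, 0.8]
gripper_width: -0.001
grip_force: 0.0
```

Call:
{"op": "move_arm", "data": {"increments": [[[0.003,0,0,0,0,0],[0.006,0,0,0,0,0],[0.009,0,0,0,0,0],[0.012,0,0,0,0,0],[0.015,0,0,0,0,0]]]}}

```text
clock: 47.98
eef_pos: [537.9, -401.2, 23.8]
eef_rot: [0.997, -0.083, -0.0, 0.0]
ft_force: [-1.5, 1.0, 0.6]
gripper_width: -0.003
grip_force: 0.8
```

Run:
```python
from h import *
s=bot.read_state();print(s['ft_force'],s['gripper_width'])
im,K,E=cam('wrist');save(im,'w17'); go([548,-403.5,22],-9.5)
```

```text
[-1.46286849  0.96967121  0.6089734 ] -0.003222593802275383
go [ 548.  -403.5   22. ] -9.5 -> [0.0103, 0.0006, 0.0017] [0.0001, 0.0003, -0.0001]
```

Call:
{"op": "move_arm", "data": {"increments": [[[0.001,0,0,0,0,0],[0.002,0,0,0,0,0],[0.003,0,0,0,0,0],[0.004,0,0,0,0,0],[0.004,0,0,0,0,0]]]}}

```text
clock: 48.65
eef_pos: [541.5, -401.8, 23.6]
eef_rot: [0.997, -0.083, -0.0, -0.0]
ft_force: [-3.2, 0.3, 1.5]
gripper_width: 0.003
grip_force: 1.8
```

Call:
{"op": "move_arm", "data": {"increments": [[[0.001,0,0,0,0,0],[0.002,0,0,0,0,0],[0.003,0,0,0,0,0],[0.003,0,0,0,0,0],[0.003,0,0,0,0,0]]]}}

```text
clock: 49.28
eef_pos: [543.7, -402.0, 23.5]
eef_rot: [0.997, -0.083, -0.001, -0.0]
ft_force: [-7.1, 4.4, 4.3]
gripper_width: 0.001
grip_force: 3.8
```

Call:
{"op": "move_arm", "data": {"increments": [[[0.001,0,0,0,0,0],[0.002,0,0,0,0,0],[0.002,0,0,0,0,0],[0.002,0,0,0,0,0],[0.002,0,0,0,0,0]]]}}

```text
clock: 49.9
eef_pos: [544.0, -401.9, 23.5]
eef_rot: [0.997, -0.083, -0.003, -0.001]
ft_force: [-13.5, 7.8, 8.4]
gripper_width: 0.005
grip_force: 7.3
```

Run:
```python
from h import *
s=bot.read_state();print(s['ft_force'],s['eef_pos'])
im,K,E=cam('side');np.savez('side2',im=im,K=K,E=E)
```

```text
[-13.54925759   7.83374532   8.42835716] [ 543.96651505 -401.94590349   23.54864554]
```

A hard stop after about 6 mm at 13 N means the button is fully in. I'll let go, back off, and check.

Call:
{"op": "move_arm", "data": {"increments": [[[-0.003,0,0,0,0,0],[-0.008,0,0,0,0,0],[-0.016,0,0,0,0,0],[-0.03,0,0,0,0,0],[-0.05,0,0,0,0,0]]]}}

```text
clock: 50.58
eef_pos: [496.8, -394.3, 23.6]
eef_rot: [0.997, -0.083, 0.0, 0.0]
ft_force: [-1.0, 0.7, -0.5]
gripper_width: 0.002
grip_force: 0.0
```

Call:
{"op": "move_arm", "data": {"increments": [[[0,0,-0.05,0,0,0],[0,0,-0.1,0,0,0],[-0.02,0,-0.16,0,0,0],[-0.03,0,-0.22,0,0,0],[-0.03,0,-0.25,0,0,0]]]}}

```text
clock: 51.2
eef_pos: [467.1, -390.1, 279.1]
eef_rot: [0.997, -0.083, 0.003, 0.002]
ft_force: [0.5, -0.8, 0.2]
gripper_width: 0.004
grip_force: 0.0
```

Run:
```python
from h import *
a,_,_=cam('wrist'); b,_,_=cam('side')
save(np.vstack([a[:250,100:640],cv2.resize(b[140:340,180:440],(540,415))[:340]]),'fin')
```

```text
(no output)
```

View pics/fin.png

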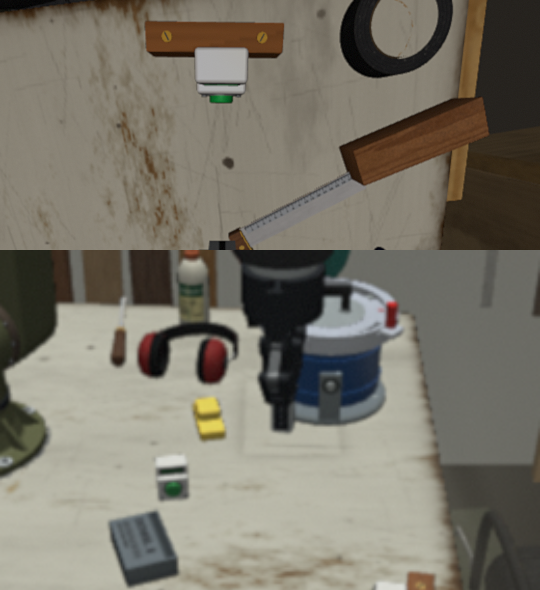

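The timer stands upright against the stop with its button sprung out. The lid is locked, no cars are left on the bench, and the carton and ear defenders were not touched.

```bash
python3 -c "
from h import *
print(bot.hand_in())"
```

```text
the job is handed in; nothing more can be done
None
```

I handed the job in at about 51 s: the three car bodies on the bench are in the drum, the lid is seated, the ring is locked, the timer's button was pressed fully in and released with the timer against the stop, and I left the ear defenders and carton alone.

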